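# Clear the jammed carton from the roller lane and restart the feed

## Task

An over-tall carton has jammed against the height gate of the sloping roller lane: lift it out so that the cartons behind it roll down to the end stop, and set it down, without dropping it, standing upright in the middle of the empty bay of the reject tray. Then swing the feed lever all the way over to its other side to restart the feed. Leave everything else where it is.

Things in the scene. Friction and masses are not known exactly. Their poses are not given: they have to be found in the camera images.
- tall_carton: Jammed dark purple carton, 60 mm (own x) by 95 (y) by 130 tall (z), 0.2 to 0.4 kg; origin at its underside's centre, z towards its top. Grip it across the 60 mm. It stands square on the rollers: z leans 28 degrees from vertical to the lane's low end, x points up the slope. Low face against the gate bar, high face against carton_a; both faces are free beyond 70 mm from the underside.
- carton_a: First carton behind the jam: dark purple, 90 mm along the lane (own x) by 95 mm by 45 mm tall, 0.2 kg; origin at the centre of its underside, z from underside to top. It rolls down the lane by itself once the jammed carton is lifted more than 45 mm off the rollers.
- carton_b: Second carton behind the jam, same as carton_a.
- lane: Fixed roller lane: aluminium rails, grey free rollers, ivory pipe legs. Origin on the table below the gate; own x level towards the high end, y across, z up. The rollers' plane climbs 28 degrees to +x from 50 mm height at the end stop (own x -120 mm), over 400 mm. Rails 103 mm apart inside, 30 mm above that plane; stop plate 33 mm above it.
- lane_gate (a point): Middle of the upper edge, on the uphill side, of the gate bar: a dark steel bar across the lane, 12 by 12 mm, 125 mm up the slope from the end stop, lying 54 to 66 mm above the rollers' plane: the 45 mm cartons pass beneath, the 130 mm one does not.
- lane_stop (a point): Foot of the end stop's inner face, on the rollers' plane, lane centre.
- tray: Fixed grey reject tray, open top, 200 mm (own x) by 140 mm (own y) by 50 mm high, walls and floor 5 mm; a full-height wall across the middle makes two bays of 92 by 130 mm. Origin at the centre of its underside.
- tray_bay (a point): Centre of the floor (5 mm above the table) of the tray's empty bay, the one at the tray's -x end.
- rejected_carton: Low carton 70 by 100 by 40 mm that already lies in the other bay; origin at the centre of its underside. Leave it.
- feed_lever (a joint): Feed lever's angle, rad: near 0 leaning to its base's -x side (halt), 1.0 fully over to the base's +x side (run). It stays where it is left, and moves at under 1.5 N at the knob.
- feed_lever_tip (a point): Centre of the black ball knob, 26 mm across, at the end of the lever: 90 mm from the hinge, which lies across the base 22 mm above the table; the lever leans 0.5 rad from vertical at either end of its swing. A 10 mm steel rod joins knob and hinge.
- feed_lever_base: Fixed grey block of the feed lever, 70 mm (own x) by 50 by 25 mm high; origin at the centre of its underside. The lever swings in its x-z plane.
- scanner: Hand scanner lying on the table beside the lane's high end, 165 by 45 by 35 mm; a bystander.
- dispenser: Tape dispenser, 150 by 50 by 85 mm, beyond the side places; a bystander.
- finished_a: Finished upright carton, 60 by 60 by 150 mm, on the table; a bystander.
- finished_b: Another finished upright carton, 60 by 60 by 150 mm, on the table; a bystander.
Not all that is in view belongs to the job. What is shaped like the tall_carton but orange or yellow is not meant.

How it is judged:
By the outcome, as a careful person would: the job done as asked, in the order asked, and still so for the second after the job is handed in, with the robot touching nothing.
It also fails if it takes over 51 s, if anything falls off the work surface, if the arm or the gripper's body presses on something with over 40 N, if the wrist force passes 120 N, or if a joint passes its speed limit or range.

## Robot

A 7-joint arm with a two-finger parallel gripper is mounted at the origin on the work surface. World frame = base frame: x ahead of the robot, y to its left, z up, the work surface at z = 0. Lengths are in m, angles in rad, forces in N, time in s.
With the tool pointing down it reaches from about 0.4 to 0.85 m from the base axis. Payload 4.5 kg.
Tool frame: the origin (TCP) lies on the centre line of the jaws, within the pads' length; the fingertips stand 11 mm ahead of it and the grasp point (between the pads) lies 8 mm behind it; z points along the fingers, x is the direction in which the jaws open and shut, and the axes are right-handed (so a half turn about z gives the same grasp; the last joint's range is limited). The gripper opens to 88 mm and grips with 3 to 60 N. Pads are 18 mm wide; open, the fingers measure 123 mm over their backs; the gripper's body (75 mm by 187 mm) begins 45 mm behind the grasp point.
Start: joints at [1.138, 0.689, -0.195, 1.565, 0.157, 0.902, -0.215], TCP at [0.281, -0.558, 0.216] pointing down, gripper open.
Joint ranges: [-3.01, 3.01], [-0.46, 2.08], [-1.47, 1.51], [0.13, 2.56], [-1, 4.14], [0.04, 2.09], [-2.66, 2.66]. Speed limits (rad/s): [2.57, 2.57, 3.14, 3.14, 3.14, 3.14, 3.14].

## Interface

Orientations are given as a unit quaternion [x, y, z, w].
In Python, from plant import r, vision, order, nets gives the robot as it stands.
- The arm moves only by the tool send_rows, never from a script. Its argument "series" is a list of rows, each an object with "delta_pos": the shift along the tool's x, y, z in cm, a list of three; "turn": the turn about the tool's z in degrees; "jaw": the closure, from 0 (fully open) to 1 (shut). In form: [{"delta_pos": [x, y, z], "turn": turn, "jaw": jaw}, ...]. A call has 1 to 8 rows; each row is the pose to reach, as a shift and turn from the pose commanded when the call began, along the tool's axes at that moment; what a row does not reach only later rows make up. A row lasts 1/12 s, in which the tool goes at most 41.7 mm and 7.16 degrees, less where a joint would pass 70% of its speed; a pose out of reach is approached as far as the arm can. A call with a gripper value outside its range is refused whole. The fingers move at their own pace and stop on an object; "force" is the grip in N (left out, the last holds). Time passes only in rows, so rows that repeat a pose let the fingers close. It gives the time, the measured TCP pose, the force and the opening at its end, in the units of the state.
- r.get_state(): the state, without advancing time (a new reading comes with each control period).
- vision.snapshot(name): name is "scene" or "side" or "wrist"; returns the picture (400x640x3 uint8, blue, green, red); there is no depth.
- vision.camera_params(name): a dict with "intrinsics" (3x3 intrinsics, pixels), "extrinsics" (4x4, takes a point from world to camera coordinates). Camera axes: x right, y down, z forward; pixel columns grow to the right and rows downward; lengths in m; the calibration is good to about 2 mm. A picture is of the moment at which its call begins: read the wrist's pose just before it. camera_params takes no time and is no camera call; for the wrist camera it gives the pose at the moment of the call.
- order.finish_job(): hands the job in, once; it reports no verdict.
Trained networks look in the newest picture that a camera, given by its name, has taken for a name from the list of things; names that differ only in an ending like _2 or _b are one class to them, and where a whole thing is asked for, a point or a joint stands for the part that bears it (a point fixed in the world has none). Each returns a list of dicts, best first, with "score" (0 to 1); they miss things now and then, are a little off and sometimes report something else, mostly with a low value. They report only what shows in the picture. A call takes as long as a camera call. They do not tell look-alikes from the thing itself.
- nets.boxes_of(camera, label): "location" ([row, column] as shares, 0 to 1, of the picture: columns of its width, rows of its height, amid what is visible of it).
- nets.trace(camera, label): "region" (400x640 bool, what is visible of it) and "location" ([row, column] as shares, 0 to 1, of the picture: columns of its width, rows of its height, amid what is visible of it).
The state is a dict: "clock": time; "q": joint angles; "qd": joint speeds; "joint_torque": joint torques, N m; "tool_pos": TCP position; "eef_rot": TCP orientation; "contact_force": force on the tool from outside, world axes, zero at the start; "moment": the same for the moment, N m; "opening": opening from 0.0 (shut) to 1.0 (fully open).
Only numpy, scipy, OpenCV 4.12 (cv2) and the standard library are available. Lean on these libraries where they do the work, as an engineer would, in place of code of your own. Each camera call takes 0.05 s, during which the arm holds its last target.

## Working session

There is one attempt and no reset: what is moved stays moved. The work goes in short steps, Python scripts to look and compute and a tool call to move; the robot and the scene stay as the last step left them, time stands still between calls to the robot, and variables do not carry over. Pictures are saved under pics/ and viewed, and the job is handed in when it is done.

Besides the shell and the picture viewer there is one more tool, called after "Emit:" by a JSON object that holds its "api" and its "payload". send_rows: Moves the arm, as the interface text tells. Its arguments: {"type":"object","properties":{"series":{"type":"array"},"force":{"type":"number"}},"required":["series"]}

```bash
ls; mkdir -p pics; python3 - <<'E'
from plant import r, vision, order, nets
import cv2
s=r.get_state()
print({k:s[k] for k in s})
for c in ["scene","side","wrist"]:
    im=vision.snapshot(c); cv2.imwrite(f"pics/{c}0.png",im)
    p=vision.camera_params(c); print(c,p)
E
```

```text
pics
{'clock': 0.0, 'q': array([ 1.13778668,  0.68999436, -0.19451607,  1.56632996,  0.15731563,
        0.90249388, -0.21509502]), 'qd': array([-8.53405514e-05, -2.93306261e-04, -2.48637178e-04, -1.28656175e-03,
       -4.98968572e-04,  2.54539771e-04, -1.04983211e-03]), 'joint_torque': array([ 1.25112238e-04, -5.27569091e+01, -1.26703631e+00, -1.53426558e+01,
       -5.26219199e-02,  6.56638818e-03,  1.99475012e-04]), 'tool_pos': array([ 0.28092466, -0.55755854,  0.2147074 ]), 'eef_rot': array([ 8.51506525e-01, -5.24343207e-01, -8.14763681e-04, -4.18631768e-04]), 'contact_force': array([-0.39414275, -0.71040713,  0.16038337]), 'moment': array([-0.01513996,  0.01296503, -0.00070813]), 'opening': 1.0014174785652432}
scene {'intrinsics': array([[488.5795962 ,   0.        , 318.87703991],
       [  0.        , 488.5795962 , 201.11833708],
       [  0.        ,   0.        ,   1.        ]]), 'extrinsics': array([[-0.09088548,  0.99569481, -0.0182119 ,  0.09058071],
       [ 0.76368627,  0.05794756, -0.64298161, -0.28631672],
       [-0.63915812, -0.07234587, -0.76566505,  1.64476221],
 
[... 232 characters left out ...]
]]), 'extrinsics': array([[-0.95662667, -0.29131289, -0.00149206,  0.46480931],
       [-0.20901702,  0.68992936, -0.69304356,  0.24278847],
       [ 0.20292193, -0.66267208, -0.72089417,  1.03786904],
       [ 0.        ,  0.        ,  0.        ,  1.        ]])}
wrist {'intrinsics': array([[282.9518194 ,   0.        , 319.50187375],
       [  0.        , 282.9518194 , 203.16435673],
       [  0.        ,   0.        ,   1.        ]]), 'extrinsics': array([[ 0.45007484, -0.89299005, -0.00119097, -0.62504937],
       [-0.85186859, -0.42974856,  0.29939285, -0.04140533],
       [-0.26786665, -0.13373463, -0.95412919,  0.39130011],
       [ 0.        ,  0.        ,  0.        ,  1.        ]])}
```

View pics/scene0.png

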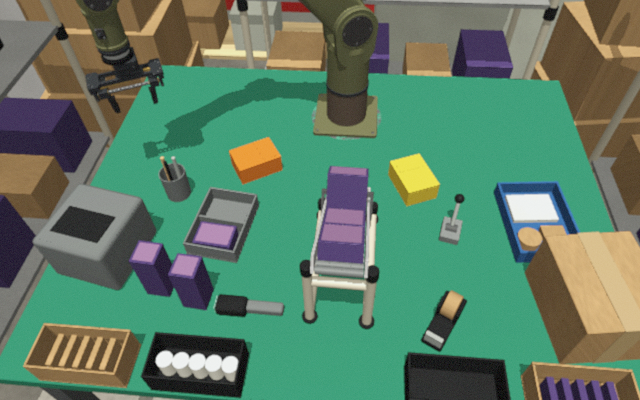

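View pics/side0.png

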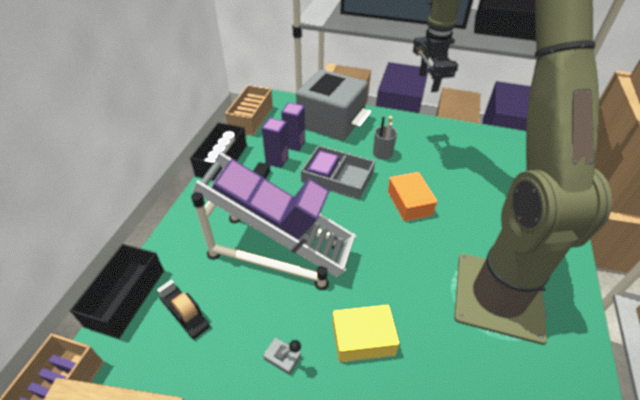

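View pics/wrist0.png

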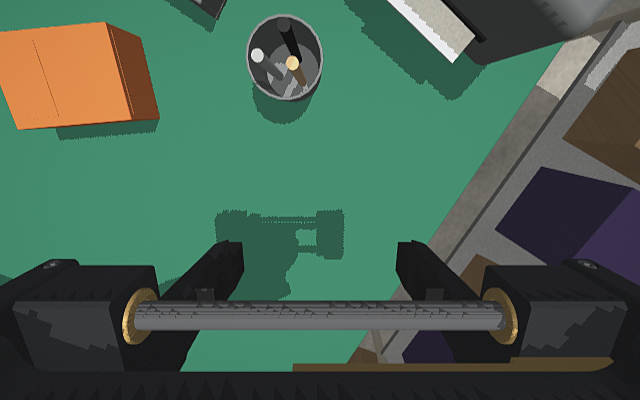

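The scene view shows the lane at about (345,240) with the jammed carton at (347,195). The tray is at (222,225) with its upper bay empty, the lever knob at (459,199) and the finished cartons at (150,268) and (190,280). The tool can only shift and turn about its vertical axis, so the gripper can't be tilted to match the lean.

```bash
cat > h.py <<'E'
import numpy as np, cv2
from plant import r, vision, order, nets
def P(c):
    p=vision.camera_params(c); return np.array(p["intrinsics"]),np.array(p["extrinsics"])
def proj(c,X):
    K,E=P(c); X=np.atleast_2d(X); Y=X@E[:3,:3].T+E[:3,3]; u=Y@K.T; return u[:,:2]/u[:,2:]
def tri(obs):
    A=[]
    for c,(u,v) in obs:
        K,E=P(c); M=K@E[:3]; A+= [u*M[2]-M[0], v*M[2]-M[1]]
    _,_,V=np.linalg.svd(np.array(A)); return V[-1,:3]/V[-1,3]
def ray_z(c,uv,z):
    K,E=P(c); d=E[:3,:3].T@np.linalg.inv(K)@np.array([uv[0],uv[1],1.]); o=-E[:3,:3].T@E[:3,3]
    return o+d*(z-o[2])/d[2]
E
python3 - <<'E'
from h import *
import pickle
out={}
for c in ["scene","side"]:
    vision.snapshot(c)
    for l in ["tall_carton","carton_a","lane","lane_gate","tray","rejected_carton","feed_lever","feed_lever_tip","feed_lever_base","finished_a"]:
        try: d=nets.trace(c,l)
        except Exception as e: print(c,l,e); continue
        out[c,l]=d
        print(c,l,[(round(x["score"],2),(np.array(x["location"])[::-1]*[640,400]).round(1).tolist(),int(x["region"].sum())) for x in d[:4]])
pickle.dump(out,open("m.pkl","wb"))
s={"scene":(290,150,110,150),"side":(190,140,180,160)}
for c,(x,y,w,h) in s.items():
    im=cv2.imread(f"pics/{c}0.png")[y:y+h,x:x+w]; k=4 if c=="scene" else 4
    cv2.imwrite(f"pics/{c}_lane.png",cv2.resize(im,None,fx=k,fy=k,interpolation=cv2.INTER_CUBIC))
print(r.get_state()["clock"])
E
```

```text
scene tall_carton [(0.84, [412.6, 182.3], 1777), (0.79, [256.3, 160.4], 1642), (0.71, [347.8, 191.0], 1710)]
scene carton_a [(0.8, [339.1, 243.8], 1721), (0.63, [345.2, 218.8], 568)]
scene lane [(0.58, [345.5, 273.8], 4327)]
scene lane_gate [(0.65, [347.6, 273.1], 4082), (0.53, [243.5, 306.5], 1157)]
scene tray [(0.65, [221.0, 214.3], 2829)]
scene rejected_carton [(0.77, [216.9, 235.0], 993), (0.35, [452.2, 207.6], 168)]
scene feed_lever [(0.5, [455.6, 207.0], 180)]
scene feed_lever_tip [(0.73, [454.4, 205.6], 203), (0.62, [342.7, 269.8], 4116)]
scene feed_lever_base [(0.83, [451.6, 227.8], 628)]
scene finished_a [(0.88, [191.9, 280.2], 1858), (0.81, [151.6, 269.3], 1776)]
side tall_carton [(0.62, [304.8, 212.4], 1619), (0.55, [364.0, 332.5], 3070), (0.55, [412.9, 196.9], 1665), (0.51, [298.6, 120.3], 863)]
side carton_a [(0.73, [271.4, 204.5], 1349), (0.68, [238.4, 183.0], 1354), (0.38, [323.1, 162.1], 590)]
side lane [(0.21, [294.8, 346.2], 170)]
side lane_gate [(0.67, [293.1, 344.9], 187), (0.66, [277.3, 238.4], 6215)]
side tray [(0.57, [347.9, 175.8], 1948)]
side rejected_carton [(0.87, [325.5, 163.7], 571), (0.42, [279.9, 236.5], 5705)]
side feed_lever [(0.71, [279.0, 232.1], 5643), (0.56, [293.6, 344.2], 178)]
side feed_lever_tip [(0.73, [292.9, 345.3], 171)]
side feed_lever_base [(0.63, [284.5, 352.7], 947)]
side finished_a [(0.73, [274.6, 144.4], 1078)]
1.25
```

View pics/scene_lane.png

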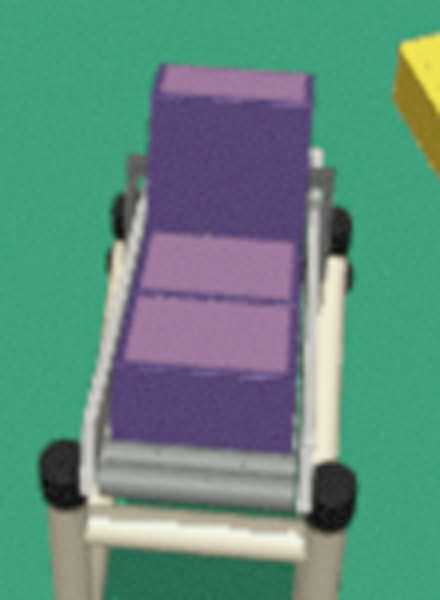

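View pics/side_lane.png

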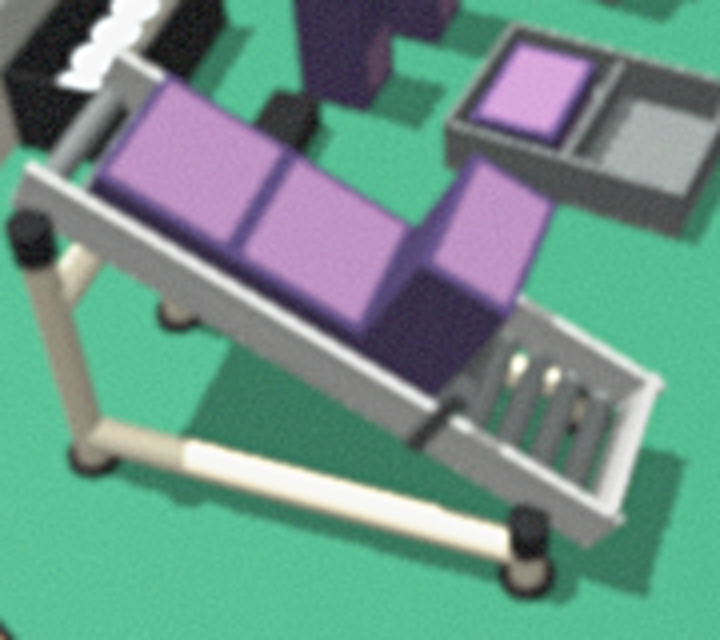

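```bash
cat > fit.py <<'E'
from h import *
from scipy.optimize import least_squares
a=np.radians(28); 
def R(yaw,lean=a):
    # cols: own x up slope, y, z leaning to low end
    c,s=np.cos(yaw),np.sin(yaw); Rz=np.array([[c,-s,0],[s,c,0],[0,0,1]])
    return Rz@np.array([[np.cos(lean),0,-np.sin(lean)],[0,1,0],[np.sin(lean),0,np.cos(lean)]])
sc=lambda u,v:(290+(u-1.5)/4,150+(v-1.5)/4)
sd=lambda u,v:(190+(u-1.5)/4,140+(v-1.5)/4)
E
cat > fit1.py <<'E'
from fit import *
for c in ["scene","side"]:
    K,E=P(c); print(c,(-E[:3,:3].T@E[:3,3]).round(3))
# tall carton: local corners x=+-30, y=+-47.5, z=130
# scene: image right = +y?  determine
print(proj("scene",[[.5,0,.2],[.5,.05,.2]]),proj("side",[[.5,0,.2],[.5,.05,.2]]))
T={}
obs=[]
# (cam,pix,local)
S=+1 # image right in scene is +y
obs+=[("scene",sc(162,66),(-.03,-.0475*S,.13)),("scene",sc(313,74),(-.03,.0475*S,.13)),
      ("scene",sc(155,95),(.03,-.0475*S,.13)),("scene",sc(310,103),(.03,.0475*S,.13))]
obs+=[("side",sd(478,155),(.03,-.0475,.13)),("side",sd(555,207),(-.03,-.0475,.13)),
      ("side",sd(513,306),(-.03,.0475,.13)),("side",sd(428,264),(.03,.0475,.13))]
L=np.array([o[2] for o in obs]); uv=np.array([o[1] for o in obs])
def res(p):
    X=L@R(p[3],p[4]).T+p[:3]
    o=np.r_[proj("scene",X[:4])-uv[:4],proj("side",X[4:])-uv[4:]]
    return o.ravel()
def res4(p): return res(np.r_[p,a])
f=least_squares(res4,[.55,0,.12,0]); print("carton",f.x.round(4),"yawdeg",np.degrees(f.x[3]),f.fun.round(1).reshape(-1,2).tolist())
f5=least_squares(res,[.55,0,.12,0,a]); print("free lean",f5.x.round(4),np.degrees(f5.x[3:]))
E
python3 fit1.py
```

```text
scene [1.278 0.045 1.077]
side [0.285 0.656 0.917]
[[336.17484775 187.33285062]
 [357.04586286 188.50170986]] [[307.46348046 200.02584356]
 [301.01053057 214.83652111]]
carton [0.5395 0.0258 0.1241 0.0026] yawdeg 0.14888320415041928 [[-1.5, -0.8], [-0.0, -0.8], [-1.6, -0.2], [0.9, -0.0], [-1.2, -0.8], [1.0, -0.7], [0.2, 3.3], [-1.5, 0.2]]
free lean [0.542  0.0259 0.1255 0.0047 0.5108] [ 0.26883867 29.26903973]
```

```bash
cat > ov.py <<'E'
from fit import *
def overlay(c,src,segs,crop,k,out):
    im=cv2.imread(src); x,y,w,h=crop
    im=cv2.resize(im[y:y+h,x:x+w],None,fx=k,fy=k,interpolation=cv2.INTER_CUBIC)
    for A,B,col in segs:
        p=(proj(c,[A,B])-[x,y])*k+1.5
        cv2.line(im,tuple(int(v) for v in p[0].round()),tuple(int(v) for v in p[1].round()),col,1,cv2.LINE_AA)
    cv2.imwrite(out,im)
def box(o,Rm,lx,ly,lz,col):
    pts={}
    for i in (-1,1):
        for j in (-1,1):
            for m in (0,1): pts[i,j,m]=np.array(o)+Rm@np.array([i*lx/2,j*ly/2,m*lz])
    s=[]
    for a_ in pts:
        for b_ in pts:
            if a_<b_ and sum(x!=y for x,y in zip(a_,b_))==1: s.append((pts[a_],pts[b_],col))
    return s
E
cat > o1.py <<'E'
from ov import *
import sys
x0,y0,yaw=map(float,sys.argv[1:4])
Rm=R(yaw); Rz=R(yaw,0); O=np.array([x0,y0,0])
def S(s,y,w): # slope coords
    return O+Rz@np.array([-.12,0,.05])+Rm@np.array([s,y,w])
segs=box(S(.155,0,0),Rm,.06,.095,.13,(0,255,255))
segs+=box(S(.231,0,0),Rm,.09,.095,.045,(255,255,0))
segs+=box(S(.322,0,0),Rm,.09,.095,.045,(255,255,0))
for j in (-1,1):
    segs.append((S(0,j*.0515,.03),S(.4,j*.0515,.03),(0,0,255)))
segs.append((S(0,-.0515,.033),S(0,.0515,.033),(0,0,255)));segs.append((S(0,-.0515,0),S(0,.0515,0),(0,0,255)))
segs.append((S(.125,-.06,.066),S(.125,.06,.066),(0,255,0)))
overlay("scene","pics/scene0.png",segs,(290,150,110,150),4,"pics/scene_ov.png")
overlay("side","pics/side0.png",segs,(190,140,180,160),4,"pics/side_ov.png")
a_=cv2.imread("pics/scene_ov.png"); b_=cv2.imread("pics/side_ov.png")
a_=cv2.copyMakeBorder(a_,0,40,0,0,cv2.BORDER_CONSTANT)
cv2.imwrite("pics/both_ov_%s.png"%sys.argv[4],cv2.resize(np.hstack([a_[:600],b_[:600]]),(800,414)))
E
python3 o1.py .5226 .0258 .0026 1
```

```text
(no output)
```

View pics/side_ov.png

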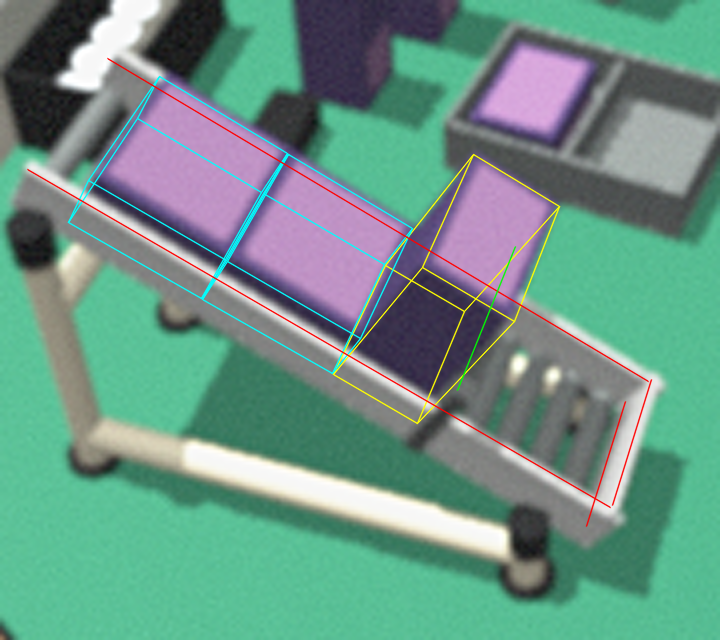

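View pics/scene_ov.png

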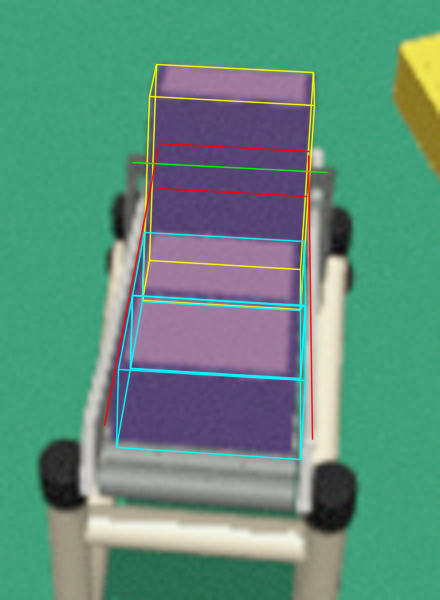

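```bash
cat > fit2.py <<'E'
from fit import *
h=.0475
obs=[("scene",sc(162,66),(.125,-h,.13)),("scene",sc(313,74),(.125,h,.13)),("scene",sc(155,95),(.185,-h,.13)),("scene",sc(310,103),(.185,h,.13)),
("scene",sc(125,362),(.365,-h,.045)),("scene",sc(293,374),(.365,h,.045)),("scene",sc(110,442),(.365,-h,0)),("scene",sc(295,453),(.365,h,0)),
("scene",sc(139,293),(.275,-h,.045)),("scene",sc(296,299),(.275,h,.045)),
("side",sd(478,155),(.185,-h,.13)),("side",sd(555,207),(.125,-h,.13)),("side",sd(513,306),(.125,h,.13)),("side",sd(428,264),(.185,h,.13)),
("side",sd(168,78),(.365,-h,.045)),("side",sd(98,183),(.365,h,.045)),("side",sd(412,226),(.185,-h,.045)),("side",sd(362,333),(.185,h,.045)),("side",sd(240,247),(.275,h,.045)),("side",sd(291,153),(.275,-h,.045))]
L=np.array([o[2] for o in obs]); uv=np.array([o[1] for o in obs]); m=np.array([o[0]=="scene" for o in obs])
def res(p):
    X=np.array([p[0],p[1],0])+R(p[2],0)@np.array([-.12,0,.05])+L@R(p[2]).T
    o=np.zeros_like(uv); o[m]=proj("scene",X[m])-uv[m]; o[~m]=proj("side",X[~m])-uv[~m]; return o.ravel()
f=least_squares(res,[.52,.02,0],loss="soft_l1"); print(f.x.round(4),np.degrees(f.x[2])); print(res(f.x).reshape(-1,2).round(1).tolist())
p=f.x; C=np.array([p[0],p[1],0])+R(p[2],0)@np.array([-.12,0,.05])+R(p[2])@np.array([.155,0,0]); print("carton origin",C.round(4))
E
python3 fit2.py
python3 - <<'E'
from h import *
im=cv2.imread("pics/scene0.png"); im2=cv2.imread("pics/side0.png")
z=lambda im,x,y,w,h,k:cv2.resize(im[y:y+h,x:x+w],None,fx=k,fy=k,interpolation=cv2.INTER_CUBIC)
cv2.imwrite("pics/tray_sc.png",z(im,175,180,100,90,6))
cv2.imwrite("pics/tray_sd.png",z(im2,290,140,100,60,6))
cv2.imwrite("pics/lev_sc.png",z(im,430,185,50,65,8))
cv2.imwrite("pics/lev_sd.png",z(im2,255,325,70,60,8))
E
```

```text
[ 0.5212  0.0247 -0.0058] -0.33381967582332495
[[-1.7, -1.0], [-0.2, -0.7], [-1.9, -0.3], [0.5, 0.0], [-2.9, 0.5], [1.8, 0.7], [0.3, -0.1], [-0.1, 0.4], [-2.5, -0.5], [1.3, 0.9], [-0.3, -0.5], [1.7, -0.3], [0.7, 3.7], [-0.9, 0.4], [-0.5, -0.5], [-0.8, -0.9], [1.3, 0.5], [0.5, 1.3], [-2.1, 3.2], [0.6, -0.0]]
carton origin [0.5381 0.0246 0.1228]
```

View pics/tray_sc.png

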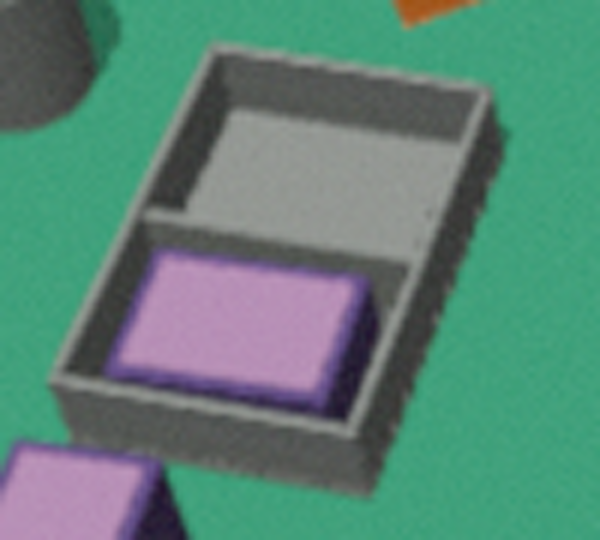

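View pics/tray_sd.png

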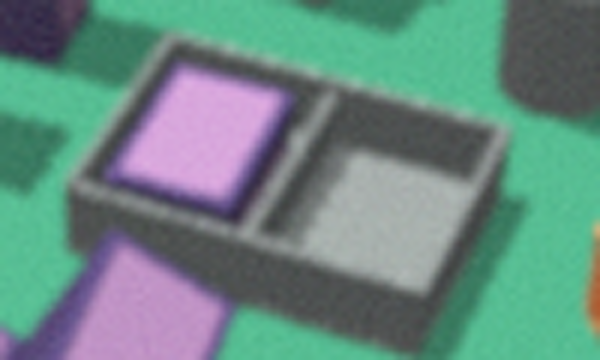

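View pics/lev_sc.png

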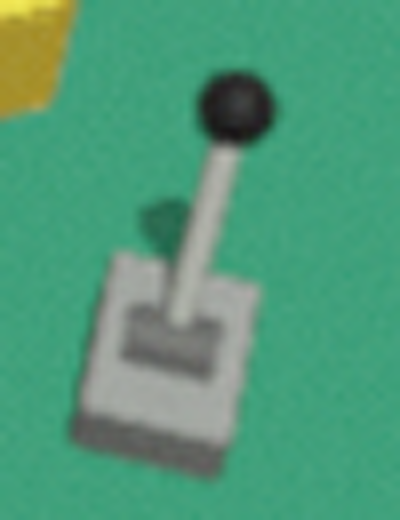

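View pics/lev_sd.png

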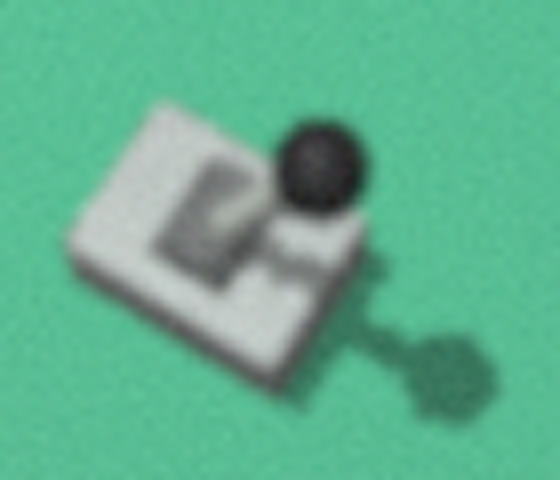

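```bash
cat > fit3.py <<'E'
from fit import *
def f8(ox,oy,k): return lambda u,v:((u-k/2+.5)/k+ox,(v-k/2+.5)/k+oy)
def rect(obs,lx,ly,z,x0):
    L=np.array([(o[2][0]*lx/2,o[2][1]*ly/2,z) for o in obs]);uv=np.array([o[1] for o in obs]);m=np.array([o[0]=="scene" for o in obs])
    def res(p):
        X=L@R(p[2],0).T+[p[0],p[1],0]; o=np.zeros_like(uv); o[m]=proj("scene",X[m])-uv[m];o[~m]=proj("side",X[~m])-uv[~m];return o.ravel()
    f=least_squares(res,x0,loss="soft_l1"); return f.x,res(f.x).reshape(-1,2).round(1).tolist()
a6=f8(175,180,6);b6=f8(290,140,6)
# tray: +x end (rejected) is low in scene -> world +x
t=[("scene",a6(212,47),(-1,-1)),("scene",a6(491,90),(-1,1)),("scene",a6(355,435),(1,1)),("scene",a6(52,383),(1,-1)),
("side",b6(175,37),(1,-1)),("side",b6(508,130),(-1,-1)),("side",b6(437,292),(-1,1)),("side",b6(72,187),(1,1))]
p,e=rect(t,.2,.14,.05,[.5,-.25,0]); print("tray",p.round(4),np.degrees(p[2]),e)
bay=np.array([p[0],p[1],0])+R(p[2],0)@np.array([-.0485,0,.005]); print("bay",bay.round(4))
a8=f8(430,185,8);b8=f8(255,325,8)
k=tri([("scene",a8(237,108)),("side",b8(320,166))]); print("knob",k.round(4),proj("scene",k),a8(237,108),proj("side",k),b8(320,166))
t=[("scene",a8(118,250),(-1,-1)),("scene",a8(262,288),(-1,1)),("scene",a8(229,440),(1,1)),("scene",a8(82,412),(1,-1)),
("side",b8(168,100),(1,-1)),("side",b8(370,223),(-1,-1)),("side",b8(276,370),(-1,1)),("side",b8(68,238),(1,1))]
p,e=rect(t,.07,.05,.025,[.5,.25,0]); print("base",p.round(4),np.degrees(p[2]),e)
d=k[:2]-p[:2]; print("knob rel base own",R(p[2],0)[:2,:2].T@d)
import pickle
m=pickle.load(open("m.pkl","rb"))
for c,l in [("scene","finished_a")]:
    for x in m[c,l]: 
        print("fin",ray_z(c,np.array(x["location"])[::-1]*[640,400],.075))
E
python3 fit3.py
```

```text
tray [ 0.4971 -0.3083 -0.1166] -6.681557495203972 [[-0.6, -1.2], [0.3, -1.2], [0.5, -0.2], [-0.8, -0.3], [-0.9, -0.6], [1.0, -0.4], [-1.5, 0.7], [-1.4, 0.3]]
bay [ 0.4489 -0.3026  0.005 ]
knob [0.4303 0.3145 0.1072] [[458.96943919 197.88605711]] (459.1875, 198.0625) [[294.17912339 345.62686658]] (294.5625, 345.3125)
base [ 0.4654  0.3057 -0.2485] -14.238148003916335 [[-0.7, -0.3], [-0.2, -0.4], [-0.3, 0.6], [-1.0, -0.9], [-0.4, -0.2], [0.4, -0.1], [-0.4, 1.1], [-0.9, 1.0]]
knob rel base own [-3.61516673e-02 -2.18021237e-05]
fin [ 0.7083834  -0.32732618  0.075     ]
fin [ 0.68654021 -0.4325837   0.075     ]
```

Measurements:
- **Jammed carton:** scene (347,191), side (305,212). It is the purple one between gate and carton_a. The orange (256,160) and yellow (412,182) cartons are look-alikes on the table, not the target. The lane crops above confirm this.
- **Carton origin:** about (0.539, 0.025, 0.123), where 0.1228 is the expected height.
- **Empty bay:** about (0.449, -0.303), yaw -6.7°.
- **Lever knob:** about (0.430, 0.315, 0.107).

The first move goes up and towards the lane.

Emit:
{"api": "send_rows", "payload": {"series": [{"delta_pos": [-2, -2, -3], "turn": -4, "jaw": 0}, {"delta_pos": [-4, -4.2, -6], "turn": -8, "jaw": 0}, {"delta_pos": [-6.3, -6.6, -8.5], "turn": -12, "jaw": 0}, {"delta_pos": [-8.6, -9, -10.5], "turn": -16, "jaw": 0}, {"delta_pos": [-10.9, -11.4, -12], "turn": -20, "jaw": 0}, {"delta_pos": [-13.2, -13.8, -13.5], "turn": -24, "jaw": 0}, {"delta_pos": [-15.2, -16, -14.5], "turn": -28, "jaw": 0}, {"delta_pos": [-17, -18, -15], "turn": -32, "jaw": 0}]}}

```text
clock: 1.92
tool_pos: [0.3667, -0.3235, 0.3673]
eef_rot: [0.964, -0.267, 0.001, 0.001]
contact_force: [0.8, 0.5, -0.5]
opening: 1.001
```

```bash
cat > go.py <<'E'
import sys
from h import *
from scipy.spatial.transform import Rotation as Ro
s=r.get_state(); Rm=Ro.from_quat(s["eef_rot"]).as_matrix(); p=s["tool_pos"]
yaw=np.degrees(np.arctan2(Rm[1,0],Rm[0,0]))
print("t",round(s["clock"],2),"p",p.round(4),"yaw",yaw.round(2),"tilt",np.degrees(np.arccos(-Rm[2,2])).round(2),"F",s["contact_force"].round(1),"M",s["moment"].round(2),"open",round(s["opening"],3),"q",s["q"].round(2))
if len(sys.argv)>4:
    t=np.array(list(map(float,sys.argv[1:4])));ty=float(sys.argv[4])
    print("delta cm",((Rm.T@(t-p))*100).round(2),"turn",round(-((ty-yaw+180)%360-180),1))
E
python3 go.py .4905 .025 .34 -0.3
```

```text
t 1.92 p [ 0.3667 -0.3235  0.3673] yaw -30.99 tilt 0.18 F [ 0.8  0.5 -0.5] M [-0.06 -0.1   0.04] open 1.001 q [ 0.92  0.35 -0.41  1.72  0.16  1.1  -0.09]
delta cm [ -7.34 -36.25   2.7 ] turn -30.7
```

Emit:
{"api": "send_rows", "payload": {"series": [{"delta_pos": [-0.8, -4, 0], "turn": -4, "jaw": 0}, {"delta_pos": [-1.6, -8, 0], "turn": -8, "jaw": 0}, {"delta_pos": [-2.4, -12, 0], "turn": -12, "jaw": 0}, {"delta_pos": [-3.2, -16, 0], "turn": -16, "jaw": 0}, {"delta_pos": [-4, -20, 0], "turn": -20, "jaw": 0}, {"delta_pos": [-4.8, -24, 0], "turn": -24, "jaw": 0}, {"delta_pos": [-5.6, -28, 0], "turn": -28, "jaw": 0}, {"delta_pos": [-6.4, -32, 0.7], "turn": -30.7, "jaw": 0}]}}

```text
clock: 2.58
tool_pos: [0.4779, -0.0166, 0.3597]
eef_rot: [1.0, -0.003, 0.002, 0.0]
contact_force: [1.2, 0.8, 0.1]
opening: 0.999
```

```bash
python3 go.py .4905 .025 .34 -0.3; python3 - <<'E'
from h import *
cv2.imwrite("pics/w1.png",vision.snapshot("wrist"))
E
```

```text
t 2.58 p [ 0.4779 -0.0166  0.3597] yaw -0.4 tilt 0.18 F [1.2 0.8 0.1] M [-0.03 -0.21 -0.05] open 0.999 q [ 0.38  0.37 -0.63  1.76  0.24  1.09 -0.35]
delta cm [ 1.22 -4.17  1.97] turn -0.1
```

View pics/w1.png

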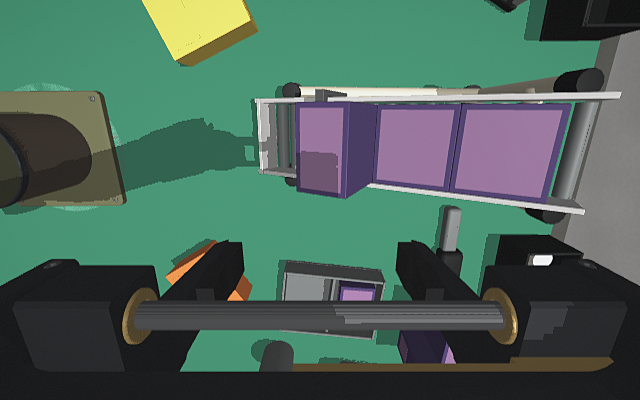

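The wrist view shows the lane below the camera. The tall carton's light top face spans about (297–345, 105–195), with carton_a and carton_b to its right. I'll check the predicted pose against this.

```bash
python3 - <<'E'
from ov import *
segs=[]
for (o,col) in [((.539,.025,.1228),(0,255,255))]:
    segs+=box(o,R(-.006),.06,.095,.13,col)
overlay("wrist","pics/w1.png",segs,(240,70,160,140),5,"pics/w1_ov.png")
E
```

```text
(no output)
```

View pics/w1_ov.png

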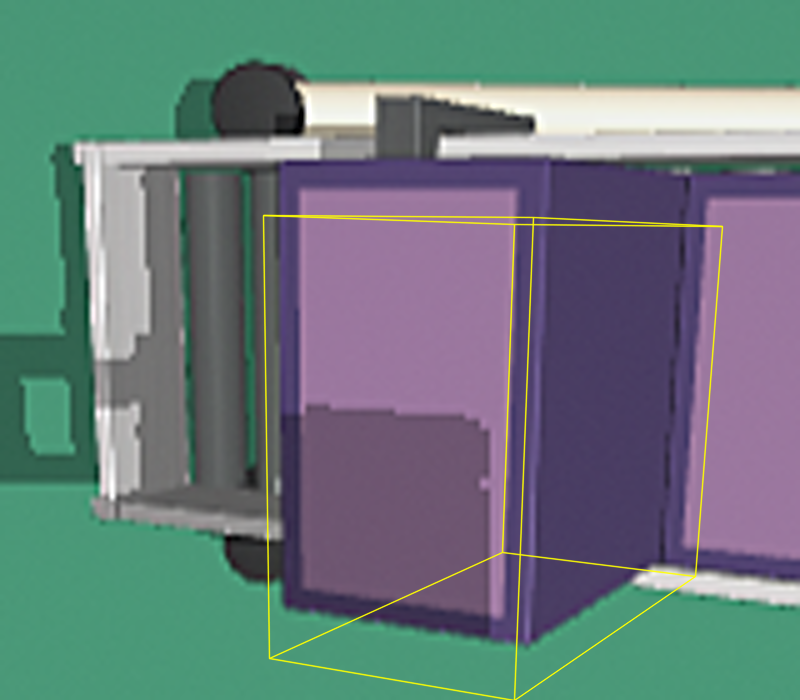

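The arm was still settling, so the overlay is off. I'll move to above the grasp, let it settle and look again.

Emit:
{"api": "send_rows", "payload": {"series": [{"delta_pos": [0.5, -1.5, 0.5], "turn": 0, "jaw": 0}, {"delta_pos": [1, -3, 1], "turn": 0, "jaw": 0}, {"delta_pos": [1, -3, 1], "turn": 0, "jaw": 0}, {"delta_pos": [1, -3, 1], "turn": 0, "jaw": 0}]}}

```text
clock: 2.97
tool_pos: [0.4869, 0.0114, 0.3484]
eef_rot: [1.0, -0.004, -0.0, 0.0]
contact_force: [0.1, -0.0, -0.1]
opening: 0.998
```

```bash
python3 go.py .4905 .025 .34 -0.3; python3 - <<'E'
from ov import *
cp=vision.camera_params("wrist")
cv2.imwrite("pics/w2.png",vision.snapshot("wrist"))
import ov,h,fit
P0=(np.array(cp["intrinsics"]),np.array(cp["extrinsics"])); h.P=lambda c:P0
segs=box((.539,.025,.1228),R(-.006),.06,.095,.13,(0,255,255))
overlay("wrist","pics/w2.png",segs,(240,100,160,140),5,"pics/w2_ov.png")
print(np.abs(np.array(vision.camera_params("wrist")["extrinsics"])-P0[1]).max())
E
python3 go.py .4905 .025 .34 -0.3
```

```text
t 2.97 p [0.4869 0.0114 0.3484] yaw -0.48 tilt 0.04 F [ 0.1 -0.  -0.1] M [-0.04 -0.1   0.02] open 0.998 q [ 0.31  0.4  -0.63  1.75  0.26  1.08 -0.42]
delta cm [ 0.35 -1.37  0.84] turn -0.2
0.0018973948664955161
t 3.02 p [0.4869 0.0104 0.3485] yaw -0.58 tilt 0.06 F [-0.5 -0.   0.8] M [-0.02 -0.09 -0.02] open 0.998 q [ 0.31  0.39 -0.63  1.75  0.26  1.08 -0.42]
delta cm [ 0.35 -1.47  0.85] turn -0.3
```

View pics/w2_ov.png

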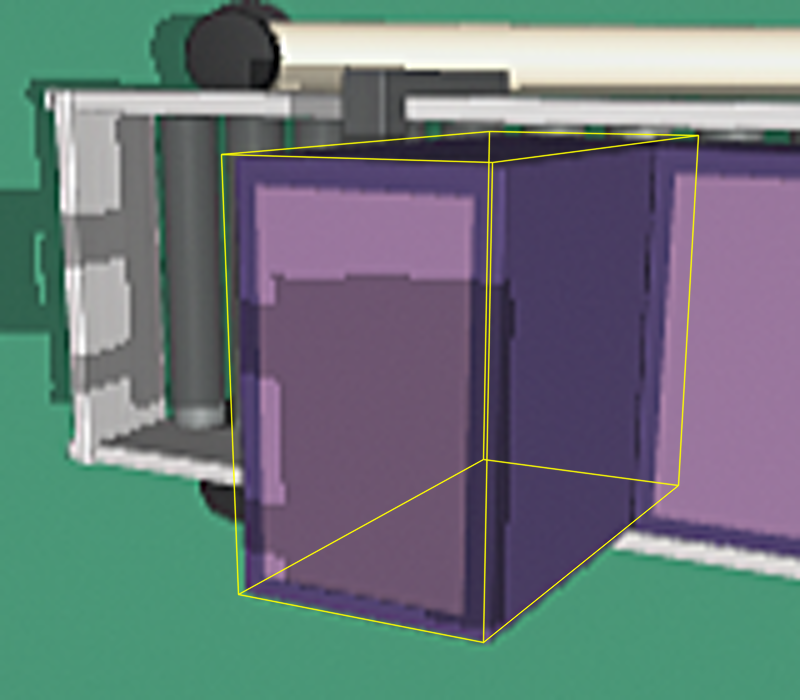

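The overlay agrees to about 2 mm (the carton lies slightly further +x). Descending.

Emit:
{"api": "send_rows", "payload": {"series": [{"delta_pos": [0.4, -1.3, 1], "turn": 0, "jaw": 0}, {"delta_pos": [0.4, -1.3, 3], "turn": 0, "jaw": 0}, {"delta_pos": [0.4, -1.3, 5], "turn": 0, "jaw": 0}, {"delta_pos": [0.4, -1.3, 6.5], "turn": 0, "jaw": 0}, {"delta_pos": [0.4, -1.3, 7.5], "turn": 0, "jaw": 0}, {"delta_pos": [0.4, -1.3, 8], "turn": 0, "jaw": 0}, {"delta_pos": [0.4, -1.3, 8], "turn": 0, "jaw": 0}, {"delta_pos": [0.4, -1.3, 8], "turn": 0, "jaw": 0}]}}

```text
clock: 3.68
tool_pos: [0.4915, 0.0235, 0.269]
eef_rot: [1.0, -0.006, 0.0, 0.0]
contact_force: [0.0, 0.1, 0.9]
opening: 0.995
```

```bash
python3 go.py .492 .025 .215 -0.3; python3 - <<'E'
from h import *
cv2.imwrite("pics/w3.png",vision.snapshot("wrist"))
im=vision.snapshot("side"); cv2.imwrite("pics/s3.png",cv2.resize(im[90:270,190:390],None,fx=3,fy=3,interpolation=cv2.INTER_CUBIC))
E
```

```text
t 3.68 p [0.4915 0.0235 0.269 ] yaw -0.64 tilt 0.04 F [0.  0.1 0.9] M [-0.04 -0.07 -0.06] open 0.995 q [ 0.25  0.49 -0.59  1.87  0.35  0.88 -0.53]
delta cm [ 0.05 -0.16  5.4 ] turn -0.3
```

View pics/w3.png

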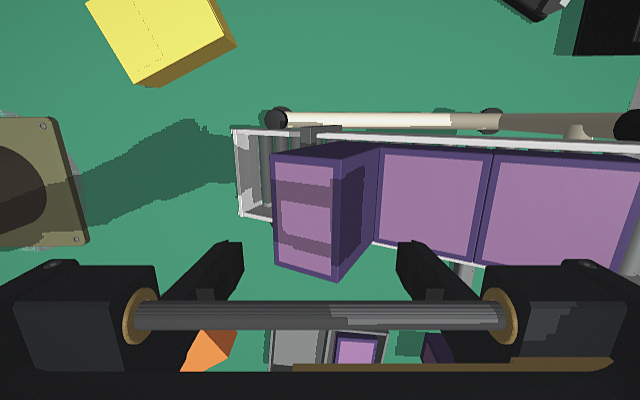

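View pics/s3.png

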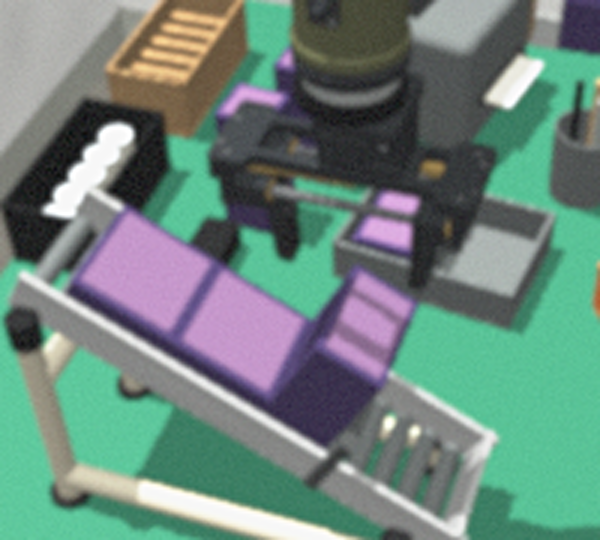

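```bash
python3 - <<'E'
from h import *
p=r.get_state()["tool_pos"]
for dx in (-.044,.044):
    for y in (.0145,.0325):
        print((proj("side",[[p[0]+dx,y,p[2]-.011]])-[190,90])*3)
E
```

```text
[[411.80711007 304.04118109]]
[[405.29652982 320.41323116]]
[[301.26016051 280.55737719]]
[[293.46881938 296.31962083]]
```

```bash
python3 - <<'E'
from h import *
p=r.get_state()["tool_pos"]
im=vision.snapshot("scene"); cv2.imwrite("pics/sc3.png",cv2.resize(im[100:260,260:420],None,fx=4,fy=4,interpolation=cv2.INTER_CUBIC))
for c,o,k in (("wrist",(0,0),1),("scene",(260,100),4)):
  for z in (-.011,.008,.05):
    print(c,z,[((proj(c,[[p[0]+dx,p[1]+y,p[2]+z]])-o)*k).round().tolist()[0] for dx in (-.044,.044) for y in (-.009,.009)])
E
```

```text
wrist -0.011 [[256.0, 244.0], [254.0, 220.0], [382.0, 242.0], [383.0, 218.0]]
wrist 0.008 [[250.0, 257.0], [248.0, 230.0], [388.0, 255.0], [390.0, 229.0]]
wrist 0.05 [[230.0, 297.0], [226.0, 265.0], [408.0, 295.0], [411.0, 263.0]]
scene -0.011 [[337.0, 220.0], [367.0, 221.0], [328.0, 329.0], [360.0, 331.0]]
scene 0.008 [[338.0, 197.0], [368.0, 198.0], [328.0, 306.0], [361.0, 308.0]]
scene 0.05 [[339.0, 143.0], [371.0, 145.0], [330.0, 254.0], [363.0, 255.0]]
```

View pics/sc3.png

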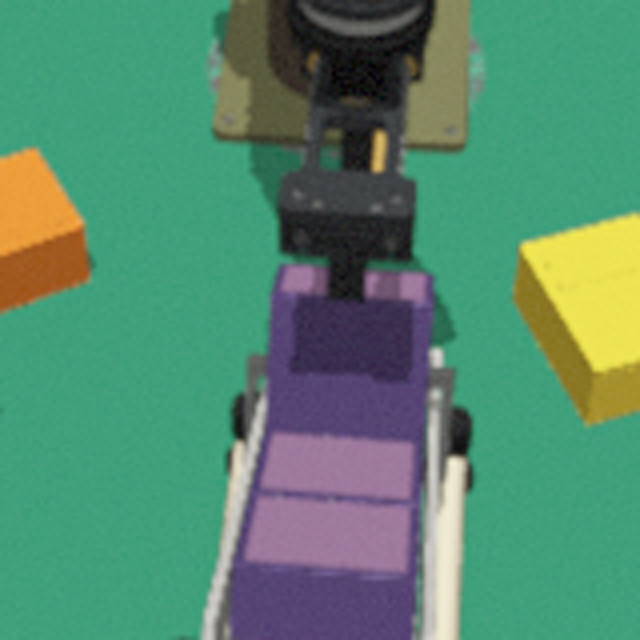

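```bash
python3 - <<'E'
from h import *
a=tri([("scene",(346.5,174.5)),("side",(285.7,175.3))]); p=r.get_state()["tool_pos"]
print("uphill finger low end rel TCP",(a-p).round(4),proj("scene",a),proj("side",a))
im=vision.snapshot("side"); cv2.imwrite("pics/s4.png",cv2.resize(im[120:200,250:360],None,fx=7,fy=7,interpolation=cv2.INTER_CUBIC))
im=cv2.imread("pics/w3.png"); cv2.imwrite("pics/w4.png",cv2.resize(im[220:400,0:320],None,fx=2.5,fy=2.5,interpolation=cv2.INTER_CUBIC))
E
```

```text
uphill finger low end rel TCP [0.0501 0.0006 0.0222] [[346.50428814 174.50486884]] [[285.7061874  175.29354849]]
```

View pics/s4.png

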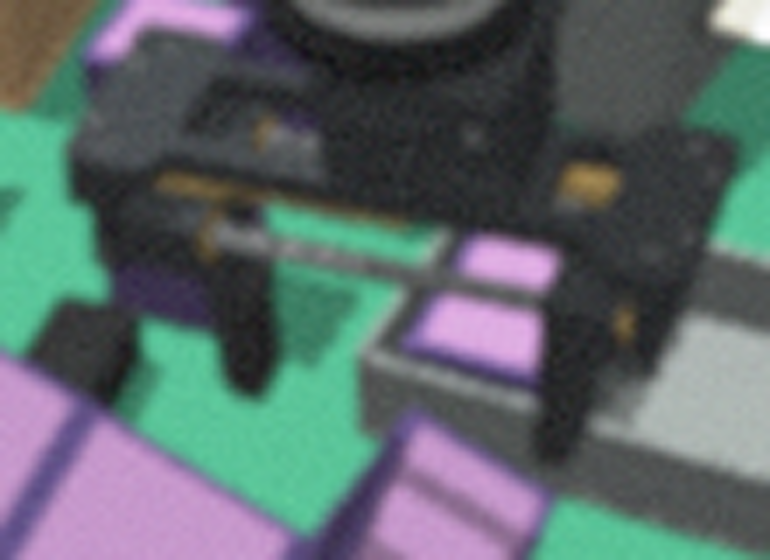

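View pics/w4.png

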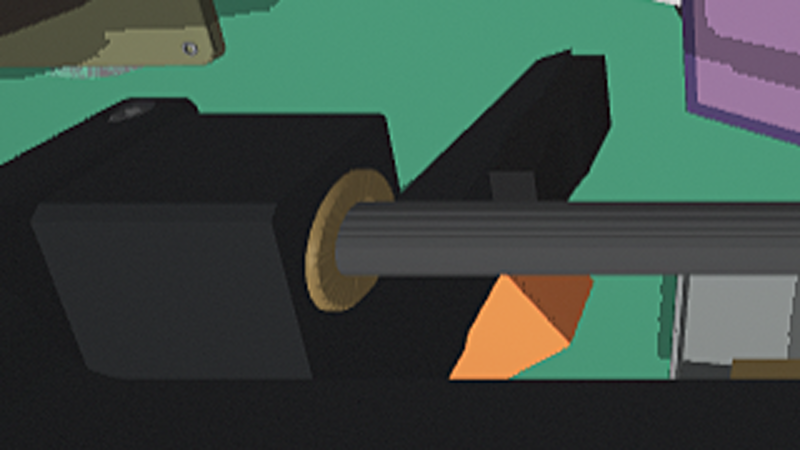

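The visible fingertips triangulate about 22 mm above the reported TCP, whereas the text says 11 mm below it. I'll descend in small steps and watch the force to find out which is right.

Emit:
{"api": "send_rows", "payload": {"series": [{"delta_pos": [0, -0.1, 1.5], "turn": 0, "jaw": 0}, {"delta_pos": [0, -0.1, 3], "turn": 0, "jaw": 0}, {"delta_pos": [0, -0.1, 4], "turn": 0, "jaw": 0}, {"delta_pos": [0, -0.1, 4.5], "turn": 0, "jaw": 0}, {"delta_pos": [0, -0.1, 5], "turn": 0, "jaw": 0}, {"delta_pos": [0, -0.1, 5.3], "turn": 0, "jaw": 0}, {"delta_pos": [0, -0.1, 5.3], "turn": 0, "jaw": 0}]}}

```text
clock: 4.47
tool_pos: [0.4912, 0.0253, 0.2153]
eef_rot: [1.0, -0.005, -0.0, 0.0]
contact_force: [0.7, 0.4, -0.9]
opening: 0.999
```

```bash
python3 go.py .492 .025 .215 -0.3; python3 - <<'E'
from h import *
im=vision.snapshot("side"); cv2.imwrite("pics/s5.png",cv2.resize(im[130:250,240:380],None,fx=5,fy=5,interpolation=cv2.INTER_CUBIC))
im=vision.snapshot("wrist"); cv2.imwrite("pics/w5.png",im)
E
```

```text
t 4.47 p [0.4912 0.0253 0.2153] yaw -0.55 tilt 0.01 F [ 0.7  0.4 -0.9] M [-0.04 -0.09 -0.  ] open 0.999 q [ 0.21  0.56 -0.55  1.95  0.42  0.75 -0.6 ]
delta cm [0.08 0.03 0.03] turn -0.3
```

View pics/s5.png

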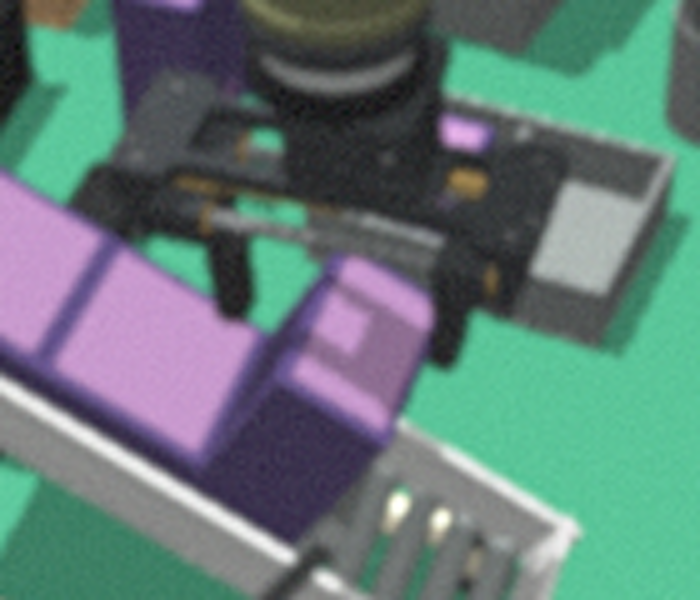

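View pics/w5.png

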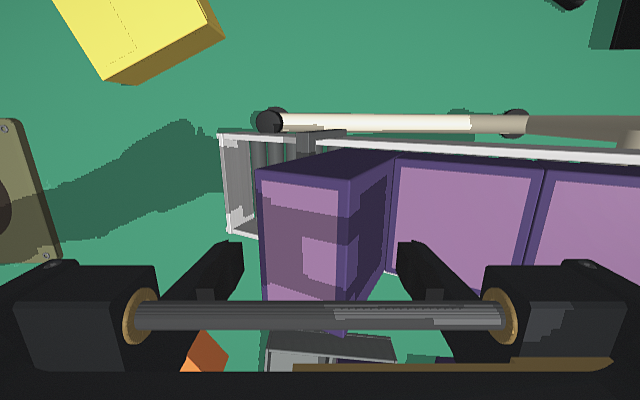

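Emit:
{"api": "send_rows", "payload": {"series": [{"delta_pos": [0.1, 0, 0.3], "turn": 0, "jaw": 0}, {"delta_pos": [0.1, 0, 0.6], "turn": 0, "jaw": 0}, {"delta_pos": [0.1, 0, 0.8], "turn": 0, "jaw": 0}, {"delta_pos": [0.1, 0, 0.8], "turn": 0, "jaw": 0}]}}

```text
clock: 4.9
tool_pos: [0.492, 0.0252, 0.2071]
eef_rot: [1.0, -0.005, -0.0, 0.0]
contact_force: [-1.3, -0.7, 0.5]
opening: 1.002
```

Emit:
{"api": "send_rows", "payload": {"series": [{"delta_pos": [0, 0, 0.2], "turn": 0, "jaw": 0}, {"delta_pos": [0, 0, 0.4], "turn": 0, "jaw": 0}, {"delta_pos": [0, 0, 0.4], "turn": 0, "jaw": 0}]}}

```text
clock: 5.15
tool_pos: [0.492, 0.0252, 0.2032]
eef_rot: [1.0, -0.005, -0.0, 0.0]
contact_force: [-1.2, 0.7, 0.1]
opening: 0.999
```

Emit:
{"api": "send_rows", "payload": {"series": [{"delta_pos": [0, 0, 0.2], "turn": 0, "jaw": 0}, {"delta_pos": [0, 0, 0.4], "turn": 0, "jaw": 0}, {"delta_pos": [0, 0, 0.4], "turn": 0, "jaw": 0}]}}

```text
clock: 5.4
tool_pos: [0.492, 0.0252, 0.1992]
eef_rot: [1.0, -0.005, -0.0, 0.0]
contact_force: [0.3, -0.2, -0.1]
opening: 1.003
```

Emit:
{"api": "send_rows", "payload": {"series": [{"delta_pos": [0, 0, 0.15], "turn": 0, "jaw": 0}, {"delta_pos": [0, 0, 0.3], "turn": 0, "jaw": 0}, {"delta_pos": [0, 0, 0.3], "turn": 0, "jaw": 0}]}}

```text
clock: 5.65
tool_pos: [0.4921, 0.0253, 0.1962]
eef_rot: [1.0, -0.005, -0.0, 0.0]
contact_force: [-0.2, -0.0, 1.3]
opening: 0.995
```

Emit:
{"api": "send_rows", "payload": {"series": [{"delta_pos": [0, 0, 0.15], "turn": 0, "jaw": 0}, {"delta_pos": [0, 0, 0.3], "turn": 0, "jaw": 0}, {"delta_pos": [0, 0, 0.3], "turn": 0, "jaw": 0}]}}

```text
clock: 5.9
tool_pos: [0.4921, 0.0253, 0.1933]
eef_rot: [1.0, -0.005, -0.0, 0.0]
contact_force: [0.7, -0.5, 0.1]
opening: 0.999
```

```bash
python3 go.py; python3 - <<'E'
from h import *
im=vision.snapshot("side"); cv2.imwrite("pics/s6.png",cv2.resize(im[130:250,240:380],None,fx=5,fy=5,interpolation=cv2.INTER_CUBIC))
im=vision.snapshot("scene"); cv2.imwrite("pics/sc6.png",cv2.resize(im[120:250,290:400],None,fx=4,fy=4,interpolation=cv2.INTER_CUBIC))
E
```

```text
t 5.9 p [0.4921 0.0253 0.1933] yaw -0.55 tilt 0.02 F [ 0.7 -0.5  0.1] M [-0.02 -0.07  0.01] open 0.999 q [ 0.19  0.59 -0.52  1.97  0.45  0.7  -0.62]
```

View pics/s6.png

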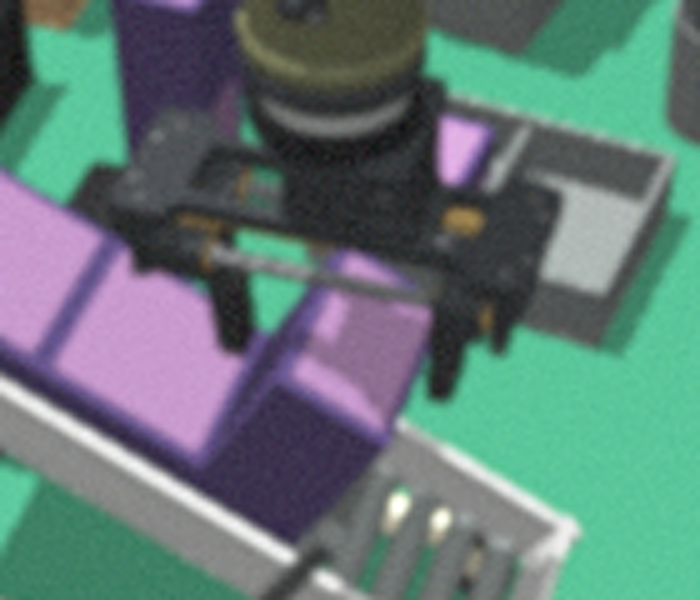

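View pics/sc6.png

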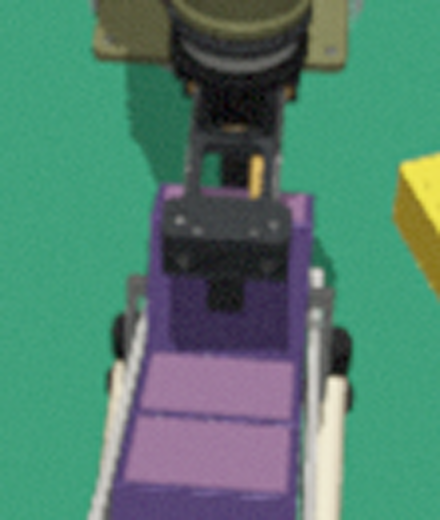

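Visible tips now straddle the carton with no contact, so the pictures are right and the usable tip is about 22 mm behind the reported TCP. I'll use that offset. Going 9 mm lower, then closing gently.

Emit:
{"api": "send_rows", "payload": {"series": [{"delta_pos": [0, 0, 0.4], "turn": 0, "jaw": 0}, {"delta_pos": [0, 0, 0.7], "turn": 0, "jaw": 0}, {"delta_pos": [0, 0, 0.9], "turn": 0, "jaw": 0}, {"delta_pos": [0, 0, 0.9], "turn": 0, "jaw": 0}]}}

```text
clock: 6.33
tool_pos: [0.4919, 0.0252, 0.1839]
eef_rot: [1.0, -0.005, -0.001, 0.0]
contact_force: [0.3, -0.1, 0.2]
opening: 1.004
```

Emit:
{"api": "send_rows", "payload": {"series": [{"delta_pos": [0, 0, 0], "turn": 0, "jaw": 0.1}, {"delta_pos": [0, 0, 0], "turn": 0, "jaw": 0.15}, {"delta_pos": [0, 0, 0], "turn": 0, "jaw": 0.2}, {"delta_pos": [0, 0, 0], "turn": 0, "jaw": 0.3}, {"delta_pos": [0, 0, 0], "turn": 0, "jaw": 0.3}, {"delta_pos": [0, 0, 0], "turn": 0, "jaw": 0.3}], "force": 8}}

```text
clock: 6.83
tool_pos: [0.4911, 0.0252, 0.1844]
eef_rot: [1.0, -0.005, -0.001, 0.0]
contact_force: [-5.1, 0.1, 3.1]
opening: 0.855
```

```bash
python3 go.py; python3 - <<'E'
from h import *
im=vision.snapshot("side"); cv2.imwrite("pics/s7.png",cv2.resize(im[130:250,240:380],None,fx=5,fy=5,interpolation=cv2.INTER_CUBIC))
E
```

```text
t 6.83 p [0.4911 0.0252 0.1844] yaw -0.55 tilt 0.12 F [-5.1  0.1  3.1] M [ 0.03  1.04 -0.02] open 0.855 q [ 0.18  0.6  -0.51  1.98  0.46  0.67 -0.64]
```

View pics/s7.png

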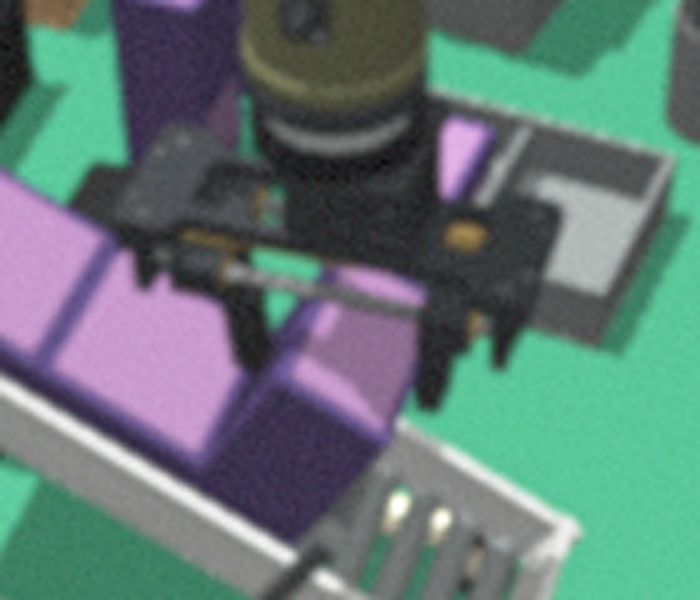

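Both fingers touch at about 75 mm opening, as expected for the tilted faces. Next I'll move the grip uphill and up so that the squeeze rights the carton against the pads and it clears the gate.

Emit:
{"api": "send_rows", "payload": {"series": [{"delta_pos": [0.3, 0, -0.2], "turn": 0, "jaw": 0.4}, {"delta_pos": [0.6, 0, -0.4], "turn": 0, "jaw": 0.4}, {"delta_pos": [0.9, 0, -0.7], "turn": 0, "jaw": 0.4}, {"delta_pos": [1.2, 0, -1.0], "turn": 0, "jaw": 0.4}, {"delta_pos": [1.2, 0, -1.0], "turn": 0, "jaw": 0.4}], "force": 12}}

```text
clock: 7.3
tool_pos: [0.4996, 0.0249, 0.1947]
eef_rot: [1.0, -0.005, -0.004, 0.001]
contact_force: [-13.1, -0.2, 15.0]
opening: 0.783
```

```bash
python3 go.py; python3 - <<'E'
from h import *
im=vision.snapshot("side"); cv2.imwrite("pics/s8.png",cv2.resize(im[130:250,200:380],None,fx=4,fy=4,interpolation=cv2.INTER_CUBIC))
E
```

```text
t 7.3 p [0.4996 0.0249 0.1947] yaw -0.53 tilt 0.53 F [-13.1  -0.2  15. ] M [ 0.04  3.16 -0.01] open 0.783 q [ 0.19  0.6  -0.53  1.94  0.44  0.73 -0.61]
```

View pics/s8.png

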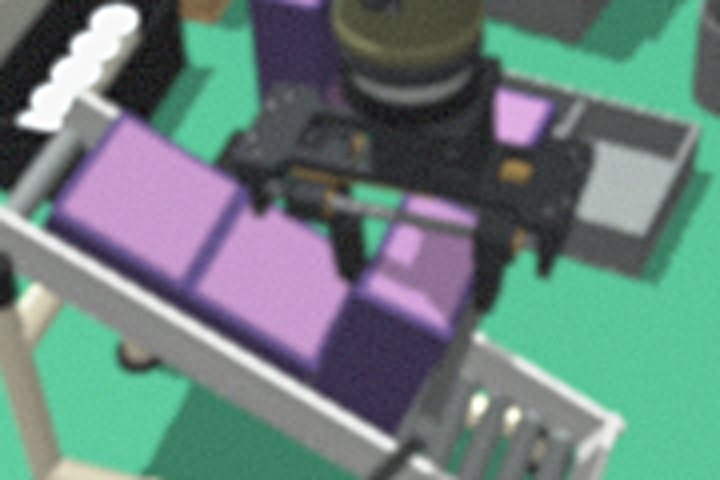

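Emit:
{"api": "send_rows", "payload": {"series": [{"delta_pos": [0.2, 0, -0.4], "turn": 0, "jaw": 0.4}, {"delta_pos": [0.4, 0, -0.7], "turn": 0, "jaw": 0.4}, {"delta_pos": [0.7, 0, -1.0], "turn": 0, "jaw": 0.4}, {"delta_pos": [1.0, 0, -1.2], "turn": 0, "jaw": 0.4}, {"delta_pos": [1.0, 0, -1.2], "turn": 0, "jaw": 0.4}], "force": 12}}

```text
clock: 7.77
tool_pos: [0.5135, 0.0248, 0.2069]
eef_rot: [1.0, -0.005, -0.001, 0.0]
contact_force: [-6.5, -0.7, 7.2]
opening: 0.718
```

```bash
python3 go.py; python3 - <<'E'
from h import *
im=vision.snapshot("side"); cv2.imwrite("pics/s9.png",cv2.resize(im[130:250,200:380],None,fx=4,fy=4,interpolation=cv2.INTER_CUBIC))
E
```

```text
t 7.77 p [0.5135 0.0248 0.2069] yaw -0.58 tilt 0.11 F [-6.5 -0.7  7.2] M [-0.06  1.42 -0.01] open 0.718 q [ 0.2   0.6  -0.54  1.89  0.43  0.77 -0.59]
```

View pics/s9.png

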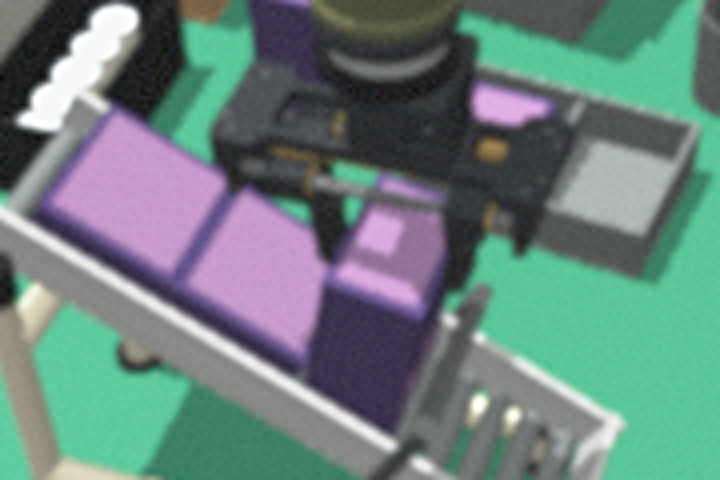

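Nearly upright and clear of the gate. Firming the grip and lifting straight up.

Emit:
{"api": "send_rows", "payload": {"series": [{"delta_pos": [0, 0, -0.4], "turn": 0, "jaw": 0.5}, {"delta_pos": [0, 0, -0.8], "turn": 0, "jaw": 0.5}, {"delta_pos": [0, 0, -1.2], "turn": 0, "jaw": 0.5}, {"delta_pos": [0, 0, -1.6], "turn": 0, "jaw": 0.5}, {"delta_pos": [0, 0, -2], "turn": 0, "jaw": 0.5}, {"delta_pos": [0, 0, -2], "turn": 0, "jaw": 0.5}], "force": 25}}

```text
clock: 8.32
tool_pos: [0.5145, 0.0249, 0.2272]
eef_rot: [1.0, -0.005, 0.0, 0.0]
contact_force: [-2.1, -0.7, -5.1]
opening: 0.711
```

```bash
python3 go.py; python3 - <<'E'
from h import *
im=vision.snapshot("side"); cv2.imwrite("pics/s10.png",cv2.resize(im[110:250,200:380],None,fx=4,fy=4,interpolation=cv2.INTER_CUBIC))
E
```

```text
t 8.32 p [0.5145 0.0249 0.2272] yaw -0.58 tilt 0.04 F [-2.1 -0.7 -5.1] M [-0.14  0.6  -0.02] open 0.711 q [ 0.21  0.57 -0.56  1.87  0.4   0.81 -0.57]
```

View pics/s10.png

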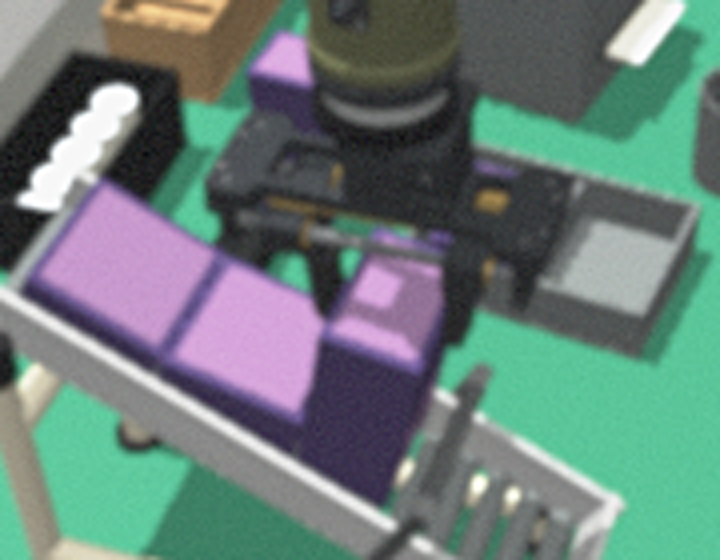

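Emit:
{"api": "send_rows", "payload": {"series": [{"delta_pos": [0, 0, -1], "turn": 0, "jaw": 0.5}, {"delta_pos": [0, 0, -2], "turn": 0, "jaw": 0.5}, {"delta_pos": [0, 0, -3.5], "turn": 0, "jaw": 0.5}, {"delta_pos": [0, 0, -5], "turn": 0, "jaw": 0.5}, {"delta_pos": [0, 0, -6.5], "turn": 0, "jaw": 0.5}, {"delta_pos": [0, 0, -8], "turn": 0, "jaw": 0.5}, {"delta_pos": [0, 0, -9], "turn": 0, "jaw": 0.5}, {"delta_pos": [0, 0, -9], "turn": 0, "jaw": 0.5}], "force": 25}}

```text
clock: 9.03
tool_pos: [0.5168, 0.026, 0.3198]
eef_rot: [1.0, -0.005, 0.004, -0.001]
contact_force: [1.0, -0.4, -4.0]
opening: 0.704
```

```bash
python3 go.py; python3 - <<'E'
from h import *
im=vision.snapshot("side"); cv2.imwrite("pics/s11.png",im)
im=vision.snapshot("wrist"); cv2.imwrite("pics/w11.png",im)
E
```

```text
t 9.03 p [0.5168 0.026  0.3198] yaw -0.55 tilt 0.45 F [ 1.  -0.4 -4. ] M [-0.02 -0.07 -0.04] open 0.704 q [ 0.26  0.47 -0.61  1.73  0.31  1.03 -0.47]
```

View pics/s11.png

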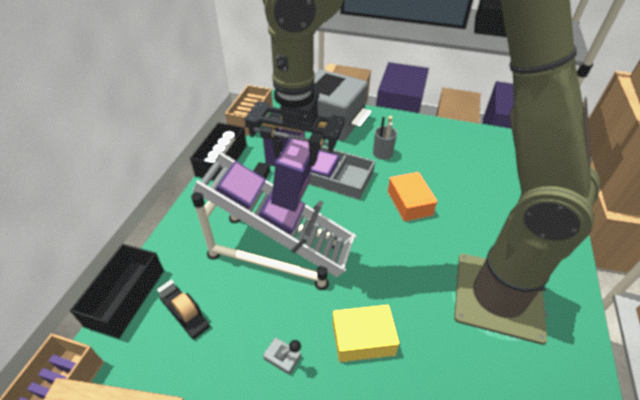

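View pics/w11.png

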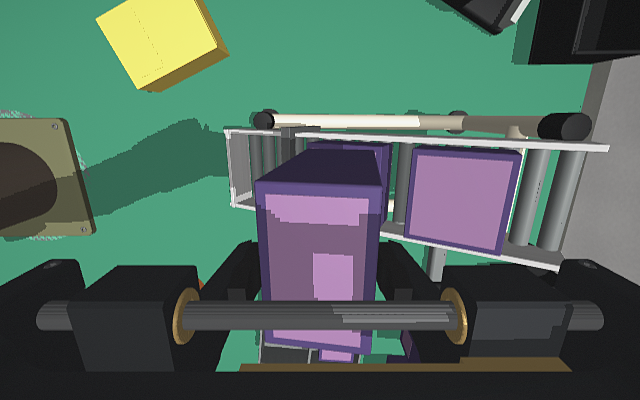

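The carton is held upright and the cartons behind are rolling past it. I'll carry it to above the bay.

Emit:
{"api": "send_rows", "payload": {"series": [{"delta_pos": [-0.3, 1.5, 0], "turn": 0, "jaw": 0.5}, {"delta_pos": [-0.9, 4.5, 0], "turn": 1, "jaw": 0.5}, {"delta_pos": [-1.7, 8, 0], "turn": 2, "jaw": 0.5}, {"delta_pos": [-2.5, 12, 0], "turn": 3, "jaw": 0.5}, {"delta_pos": [-3.3, 16, 0], "turn": 4, "jaw": 0.5}, {"delta_pos": [-4.2, 20, 0], "turn": 5, "jaw": 0.5}, {"delta_pos": [-5, 24, 0], "turn": 6, "jaw": 0.5}, {"delta_pos": [-5.8, 27, 0], "turn": 6.1, "jaw": 0.5}], "force": 25}}

```text
clock: 9.8
tool_pos: [0.452, -0.2485, 0.3155]
eef_rot: [0.998, -0.06, -0.001, 0.001]
contact_force: [-0.6, -0.1, -3.4]
opening: 0.7
```

```bash
python3 go.py .449 -.303 .30 -6.7
```

```text
t 9.8 p [ 0.452  -0.2485  0.3155] yaw -6.88 tilt 0.12 F [-0.6 -0.1 -3.4] M [-0.16 -0.03 -0.04] open 0.7 q [ 0.77  0.46 -0.56  1.74  0.28  1.02 -0.01]
delta cm [0.36 5.45 1.56] turn -0.2
```

Emit:
{"api": "send_rows", "payload": {"series": [{"delta_pos": [0, 2, 0], "turn": 0, "jaw": 0.5}, {"delta_pos": [0.2, 4, 0], "turn": 0, "jaw": 0.5}, {"delta_pos": [0.3, 5.4, 0], "turn": 0, "jaw": 0.5}, {"delta_pos": [0.3, 5.4, 0], "turn": 0, "jaw": 0.5}, {"delta_pos": [0.3, 5.4, 0], "turn": 0, "jaw": 0.5}, {"delta_pos": [0.3, 5.4, 0], "turn": 0, "jaw": 0.5}]}}

```text
clock: 10.3
tool_pos: [0.4508, -0.2964, 0.3162]
eef_rot: [0.998, -0.057, -0.0, -0.001]
contact_force: [0.2, -0.0, -4.0]
opening: 0.703
```

```bash
python3 go.py .449 -.303 .30 -6.7; python3 - <<'E'
from h import *
im=vision.snapshot("side"); cv2.imwrite("pics/s12.png",im)
cv2.imwrite("pics/s12c.png",cv2.resize(im[60:200,280:440],None,fx=5,fy=5,interpolation=cv2.INTER_CUBIC))
im=vision.snapshot("scene"); cv2.imwrite("pics/sc12.png",im)
cv2.imwrite("pics/sc12c.png",cv2.resize(im[90:270,160:300],None,fx=4,fy=4,interpolation=cv2.INTER_CUBIC))
im=vision.snapshot("wrist"); cv2.imwrite("pics/w12.png",im)
E
```

```text
t 10.3 p [ 0.4508 -0.2964  0.3162] yaw -6.52 tilt 0.09 F [ 0.2 -0.  -4. ] M [ 0.07 -0.04  0.03] open 0.703 q [ 0.84  0.5  -0.55  1.67  0.29  1.06  0.08]
delta cm [-0.1   0.68  1.62] turn 0.2
```

View pics/s12.png

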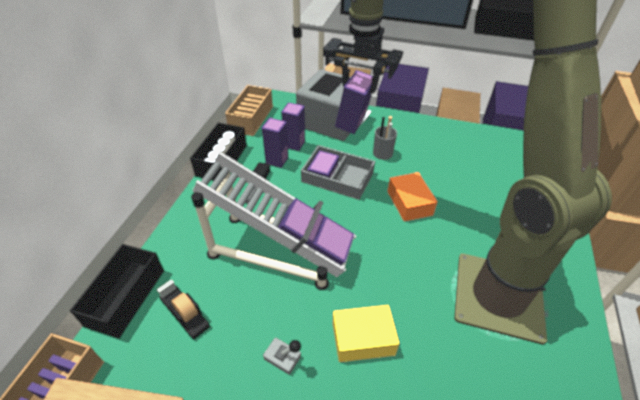

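View pics/s12c.png

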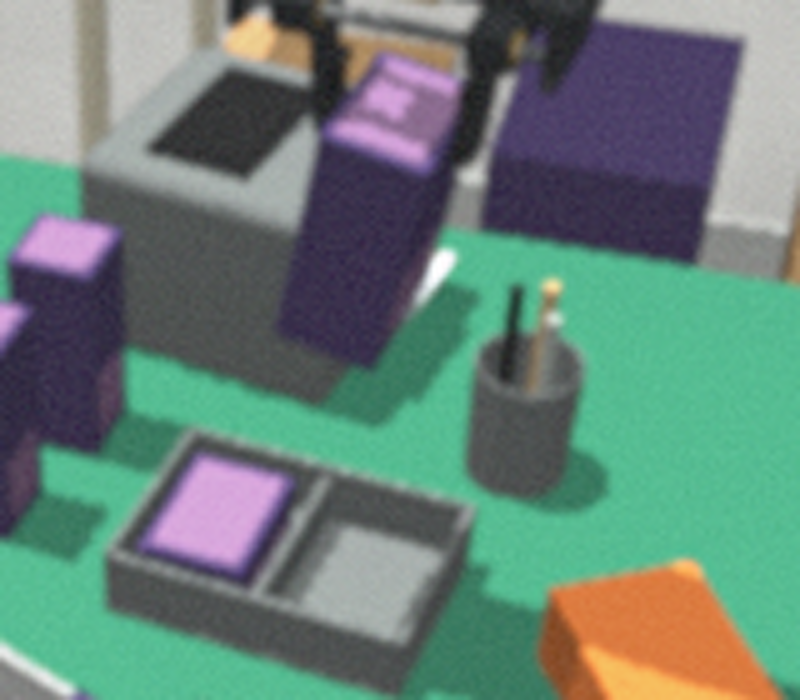

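View pics/sc12c.png

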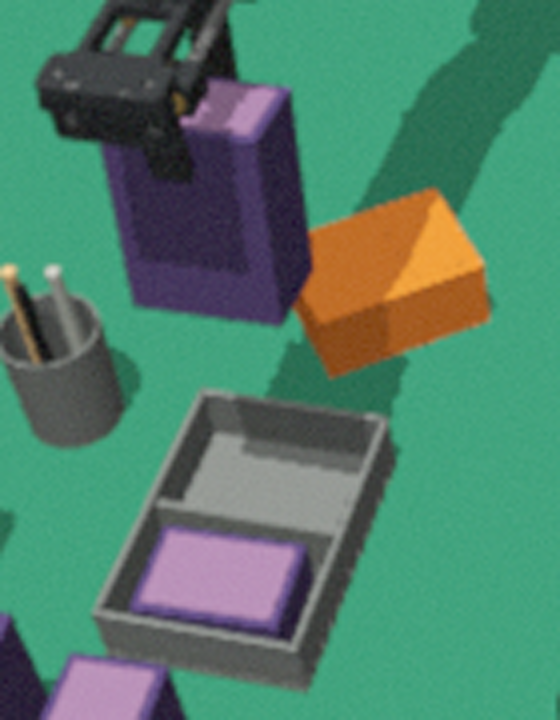

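View pics/w12.png

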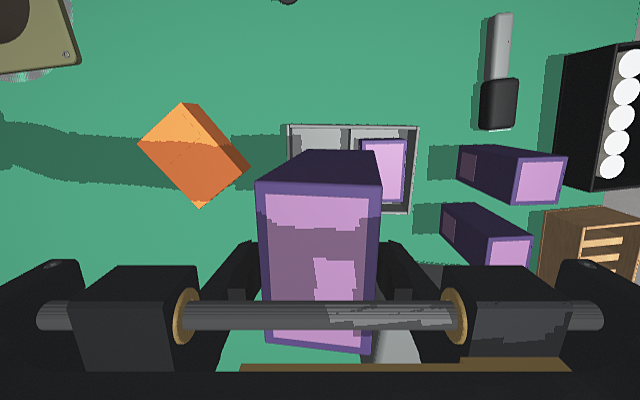

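Carton_a and carton_b now rest at the end stop, at (332,240) and (298,215) in the side view. The held carton hangs roughly upright. I'll fit its pose before lowering.

```bash
cat > fit4.py <<'E'
from fit import *
from scipy.spatial.transform import Rotation as Ro
def g(ox,oy,k): return lambda u,v:((u-k/2+.5)/k+ox,(v-k/2+.5)/k+oy)
A=g(280,60,5);B=g(160,90,4)
X,Y,Z=.03,.0475,.13
obs=[("side",A(385,57),(X,-Y,Z)),("side",A(466,84),(-X,-Y,Z)),("side",A(432,168),(-X,Y,Z)),("side",A(322,135),(X,Y,Z)),("side",A(276,330),(X,Y,0)),("side",A(375,367),(-X,Y,0)),
("scene",B(132,303),(X,-Y,0)),("scene",B(282,325),(X,Y,0)),("scene",B(312,268),(-X,Y,0)),("scene",B(292,90),(-X,Y,Z)),("scene",B(257,140),(X,Y,Z)),("scene",B(106,140),(X,-Y,Z))]
L=np.array([o[2] for o in obs]);uv=np.array([o[1] for o in obs]);m=np.array([o[0]=="scene" for o in obs])
def res(p):
    W=Ro.from_euler("ZYX",p[3:]).apply(L)+p[:3]; o=np.zeros_like(uv); o[m]=proj("scene",W[m])-uv[m];o[~m]=proj("side",W[~m])-uv[~m];return o.ravel()
f=least_squares(res,[.45,-.3,.25,-.11,0,0],loss="soft_l1")
print("base centre",f.x[:3].round(4),"yaw,pitch,roll",np.degrees(f.x[3:]).round(2)); print(f.fun.reshape(-1,2).round(1).tolist())
print("tcp",r.get_state()["tool_pos"].round(4))
E
python3 fit4.py
```

```text
base centre [ 0.4671 -0.2968  0.2338] yaw,pitch,roll [-5.52 -8.35 -0.23]
[[-1.3, -1.9], [3.7, 0.0], [-0.4, 1.5], [-0.7, 0.2], [-0.3, 1.4], [0.2, 1.6], [-0.4, 0.8], [0.1, 0.3], [0.4, -0.3], [-0.2, -1.6], [-0.1, 0.0], [-3.2, -4.8]]
tcp [ 0.4508 -0.2967  0.3166]
```

The held carton leans about 8° (top toward -x), and the a/b cartons are already at the stop. I'll try a firmer squeeze to bring it flush.

Emit:
{"api": "send_rows", "payload": {"series": [{"delta_pos": [0, 0.3, 2], "turn": 0, "jaw": 0.5}, {"delta_pos": [0, 0.6, 4.5], "turn": 0, "jaw": 0.5}, {"delta_pos": [0, 0.6, 7], "turn": 0, "jaw": 0.5}, {"delta_pos": [0, 0.6, 9], "turn": 0, "jaw": 0.5}, {"delta_pos": [0, 0.6, 10], "turn": 0, "jaw": 0.5}, {"delta_pos": [0, 0.6, 10], "turn": 0, "jaw": 0.5}, {"delta_pos": [0, 0.6, 10], "turn": 0, "jaw": 0.5}], "force": 50}}

```text
clock: 11.03
tool_pos: [0.4503, -0.3038, 0.217]
eef_rot: [0.998, -0.058, 0.0, -0.0]
contact_force: [0.5, 0.1, -4.2]
opening: 0.7
```

```bash
python3 go.py .449 -.303 .2 -6.7; python3 - <<'E'
from h import *
im=vision.snapshot("side"); cv2.imwrite("pics/s13.png",im)
cv2.imwrite("pics/s13c.png",cv2.resize(im[90:210,300:420],None,fx=5,fy=5,interpolation=cv2.INTER_CUBIC))
im=vision.snapshot("scene"); cv2.imwrite("pics/sc13.png",im)
cv2.imwrite("pics/sc13c.png",cv2.resize(im[110:260,160:280],None,fx=5,fy=5,interpolation=cv2.INTER_CUBIC)[:600])
E
```

```text
t 11.03 p [ 0.4503 -0.3038  0.217 ] yaw -6.6 tilt 0.03 F [ 0.5  0.1 -4.2] M [-0.03 -0.02 -0.04] open 0.7 q [ 0.81  0.61 -0.5   1.8   0.39  0.82  0.01]
delta cm [-0.14 -0.07  1.7 ] turn 0.1
```

View pics/s13c.png

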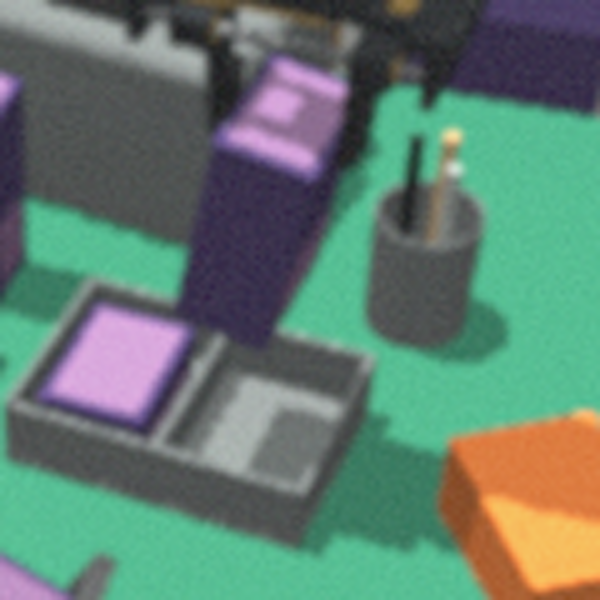

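View pics/sc13c.png

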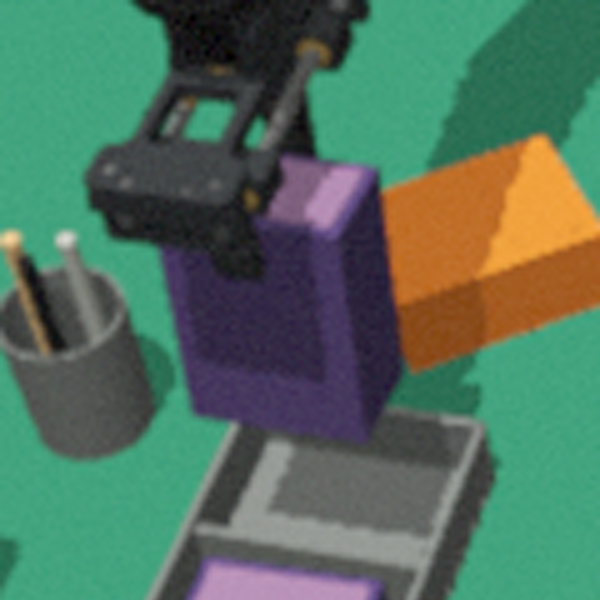

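```bash
sed -e 's/^A=.*/A=g(300,90,5);B=g(160,110,5)/' -e '/^obs=/,/^("scene"/d' fit4.py > fit5.py
python3 - <<'E'
s=open("fit5.py").read()
s=s.replace("X,Y,Z=.03,.0475,.13\n",'''X,Y,Z=.03,.0475,.13
obs=[("side",A(273,56),(X,-Y,Z)),("side",A(348,84),(-X,-Y,Z)),("side",A(318,176),(-X,Y,Z)),("side",A(216,140),(X,Y,Z)),("side",A(180,312),(X,Y,0)),("side",A(263,347),(-X,Y,0)),
("scene",B(192,415),(X,-Y,0)),("scene",B(363,442),(X,Y,0)),("scene",B(403,375),(-X,Y,0)),("scene",B(380,165),(-X,Y,Z)),("scene",B(335,237),(X,Y,Z))]
''')
open("fit5.py","w").write(s)
E
python3 fit5.py
```

```text
base centre [ 0.4675 -0.306   0.1349] yaw,pitch,roll [-6.46 -8.55 -0.05]
[[-0.3, -1.2], [4.3, 0.5], [-0.5, 0.6], [-0.7, -0.1], [-1.8, 0.6], [0.5, 1.1], [-1.0, 0.2], [0.3, 0.1], [-0.1, -1.2], [-0.5, -0.3], [0.1, -0.4]]
tcp [ 0.451  -0.3044  0.218 ]
```

Confirmed: it leans 8.5°, and its base sits 16.5 mm to +x of the jaw centre. I'll offset by that amount, lower until the -x bottom edge touches the floor, then pivot it upright about that edge with a soft grip.

Emit:
{"api": "send_rows", "payload": {"series": [{"delta_pos": [-1, -0.2, 2], "turn": 0, "jaw": 0.5}, {"delta_pos": [-1.7, -0.2, 4], "turn": 0, "jaw": 0.5}, {"delta_pos": [-1.7, -0.2, 6], "turn": 0, "jaw": 0.5}, {"delta_pos": [-1.7, -0.2, 8], "turn": 0, "jaw": 0.5}, {"delta_pos": [-1.7, -0.2, 10], "turn": 0, "jaw": 0.5}, {"delta_pos": [-1.7, -0.2, 11], "turn": 0, "jaw": 0.5}, {"delta_pos": [-1.7, -0.2, 11.5], "turn": 0, "jaw": 0.5}, {"delta_pos": [-1.7, -0.2, 11.5], "turn": 0, "jaw": 0.5}], "force": 30}}

```text
clock: 11.8
tool_pos: [0.4335, -0.3004, 0.1016]
eef_rot: [0.998, -0.058, 0.0, 0.0]
contact_force: [0.7, 0.6, -3.9]
opening: 0.703
```

```bash
python3 go.py .434 -.302 .09 -6.7; python3 - <<'E'
from h import *
im=vision.snapshot("side"); cv2.imwrite("pics/s14.png",im)
cv2.imwrite("pics/s14c.png",cv2.resize(im[90:210,290:410],None,fx=5,fy=5,interpolation=cv2.INTER_CUBIC))
im=vision.snapshot("scene"); cv2.imwrite("pics/sc14.png",im)
cv2.imwrite("pics/sc14c.png",cv2.resize(im[130:270,160:280],None,fx=4,fy=4,interpolation=cv2.INTER_CUBIC)[:600])
E
```

```text
t 11.8 p [ 0.4335 -0.3004  0.1016] yaw -6.65 tilt 0.02 F [ 0.7  0.6 -3.9] M [-0.   -0.01 -0.03] open 0.703 q [ 0.75  0.76 -0.38  1.95  0.53  0.53 -0.12]
delta cm [0.07 0.15 1.16] turn 0.1
```

View pics/s14c.png

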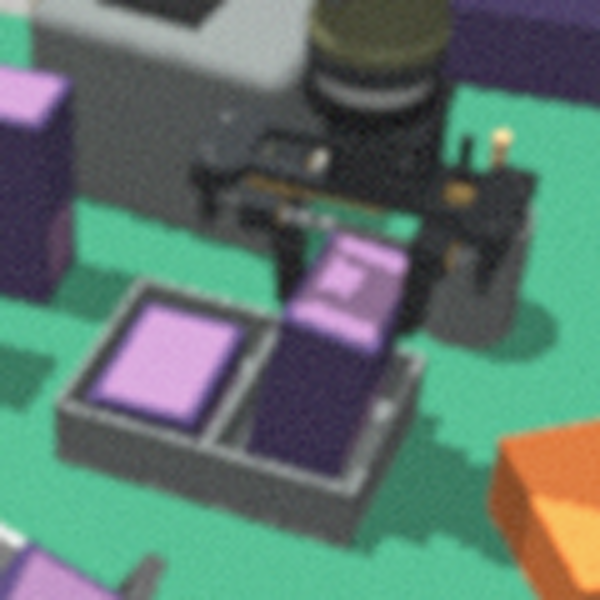

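View pics/sc14c.png

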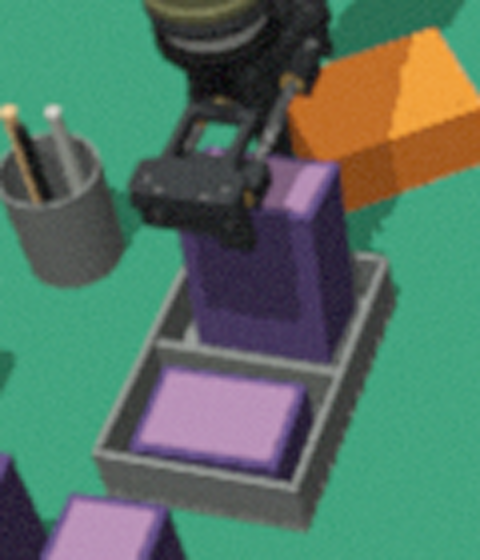

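Emit:
{"api": "send_rows", "payload": {"series": [{"delta_pos": [0, 0.1, 0.3], "turn": 0, "jaw": 0.5}, {"delta_pos": [0, 0.1, 0.6], "turn": 0, "jaw": 0.5}, {"delta_pos": [0, 0.1, 0.7], "turn": 0, "jaw": 0.5}, {"delta_pos": [0, 0.1, 0.7], "turn": 0, "jaw": 0.5}], "force": 20}}

```text
clock: 12.23
tool_pos: [0.4328, -0.3014, 0.0945]
eef_rot: [0.998, -0.058, -0.0, 0.0]
contact_force: [-0.2, 0.1, -4.0]
opening: 0.706
```

Emit:
{"api": "send_rows", "payload": {"series": [{"delta_pos": [0, 0, 0.1], "turn": 0, "jaw": 0.5}, {"delta_pos": [0, 0, 0.2], "turn": 0, "jaw": 0.5}, {"delta_pos": [0, 0, 0.2], "turn": 0, "jaw": 0.5}], "force": 20}}

```text
clock: 12.48
tool_pos: [0.4337, -0.3011, 0.0936]
eef_rot: [0.998, -0.058, 0.001, 0.0]
contact_force: [-0.7, 0.9, 5.6]
opening: 0.704
```

The bottom edge touched at TCP z = 0.0935. Now pivoting upright with a soft grip.

Emit:
{"api": "send_rows", "payload": {"series": [{"delta_pos": [0.1, 0, 0], "turn": 0, "jaw": 0.5}, {"delta_pos": [0.4, 0, 0.1], "turn": 0, "jaw": 0.5}, {"delta_pos": [0.7, 0, 0.15], "turn": 0, "jaw": 0.5}, {"delta_pos": [1.0, 0, 0.2], "turn": 0, "jaw": 0.5}, {"delta_pos": [1.3, 0, 0.3], "turn": 0, "jaw": 0.5}, {"delta_pos": [1.5, 0, 0.3], "turn": 0, "jaw": 0.5}, {"delta_pos": [1.6, 0, 0.3], "turn": 0, "jaw": 0.5}, {"delta_pos": [1.6, 0, 0.3], "turn": 0, "jaw": 0.5}], "force": 6}}

```text
clock: 13.15
tool_pos: [0.449, -0.3032, 0.0893]
eef_rot: [0.998, -0.058, -0.0, -0.0]
contact_force: [0.1, 0.2, -2.8]
opening: 0.682
```

```bash
python3 go.py .449 -.302 .09 -6.7; python3 - <<'E'
from h import *
im=vision.snapshot("side"); cv2.imwrite("pics/s15.png",im)
cv2.imwrite("pics/s15c.png",cv2.resize(im[90:210,290:410],None,fx=5,fy=5,interpolation=cv2.INTER_CUBIC))
im=vision.snapshot("scene"); cv2.imwrite("pics/sc15.png",im)
cv2.imwrite("pics/sc15c.png",cv2.resize(im[130:270,160:280],None,fx=4,fy=4,interpolation=cv2.INTER_CUBIC)[:600])
E
```

```text
t 13.15 p [ 0.449  -0.3032  0.0893] yaw -6.65 tilt 0.01 F [ 0.1  0.2 -2.8] M [ 0.09 -0.11 -0.03] open 0.682 q [ 0.73  0.79 -0.37  1.92  0.53  0.53 -0.12]
delta cm [-0.01 -0.12 -0.07] turn 0.0
```

View pics/s15c.png

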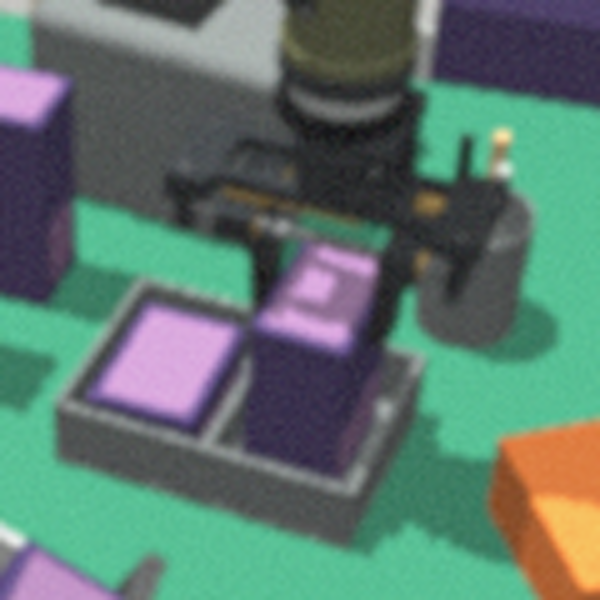

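View pics/sc15c.png

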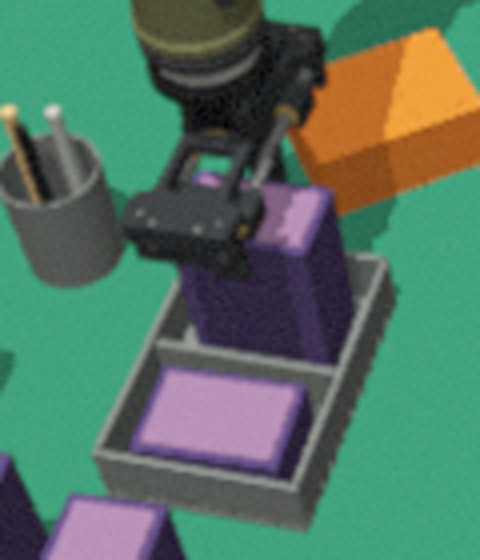

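The opening is now 60.0 mm, so the carton is flush and upright, but the weight is still on the tool. Easing it down to the floor.

Emit:
{"api": "send_rows", "payload": {"series": [{"delta_pos": [0, -0.1, 0.1], "turn": 0, "jaw": 0.5}, {"delta_pos": [0, -0.1, 0.2], "turn": 0, "jaw": 0.5}, {"delta_pos": [0, -0.1, 0.2], "turn": 0, "jaw": 0.5}], "force": 8}}

```text
clock: 13.5
tool_pos: [0.4505, -0.3032, 0.0883]
eef_rot: [0.998, -0.058, 0.002, 0.001]
contact_force: [2.5, -2.8, 2.3]
opening: 0.68
```

Emit:
{"api": "send_rows", "payload": {"series": [{"delta_pos": [0, 0, 0.1], "turn": 0, "jaw": 0.5}, {"delta_pos": [0, 0, 0.15], "turn": 0, "jaw": 0.5}, {"delta_pos": [0, 0, 0.15], "turn": 0, "jaw": 0.5}], "force": 8}}

```text
clock: 13.75
tool_pos: [0.4509, -0.3032, 0.0875]
eef_rot: [0.998, -0.058, 0.002, 0.001]
contact_force: [0.9, -0.9, 8.3]
opening: 0.676
```

It is resting on the floor. Opening.

Emit:
{"api": "send_rows", "payload": {"series": [{"delta_pos": [0, 0, -0.1], "turn": 0, "jaw": 0.3}, {"delta_pos": [0, 0, -0.1], "turn": 0, "jaw": 0.27}, {"delta_pos": [0, 0, -0.1], "turn": 0, "jaw": 0.22}, {"delta_pos": [0, 0, -0.1], "turn": 0, "jaw": 0.15}, {"delta_pos": [0, 0, -0.1], "turn": 0, "jaw": 0.1}, {"delta_pos": [0, 0, -0.1], "turn": 0, "jaw": 0}, {"delta_pos": [0, 0, -0.1], "turn": 0, "jaw": 0}, {"delta_pos": [0, 0, -0.1], "turn": 0, "jaw": 0}]}}

```text
clock: 14.42
tool_pos: [0.4489, -0.3021, 0.0869]
eef_rot: [0.998, -0.058, -0.0, -0.0]
contact_force: [0.4, -0.6, -0.1]
opening: 0.997
```

```bash
python3 go.py; python3 - <<'E'
from h import *
im=vision.snapshot("side"); cv2.imwrite("pics/s16.png",im)
cv2.imwrite("pics/s16c.png",cv2.resize(im[90:210,290:410],None,fx=5,fy=5,interpolation=cv2.INTER_CUBIC))
E
```

```text
t 14.42 p [ 0.4489 -0.3021  0.0869] yaw -6.65 tilt 0.01 F [ 0.4 -0.6 -0.1] M [ 0.02 -0.04  0.03] open 0.997 q [ 0.73  0.79 -0.37  1.92  0.54  0.52 -0.13]
```

View pics/s16c.png

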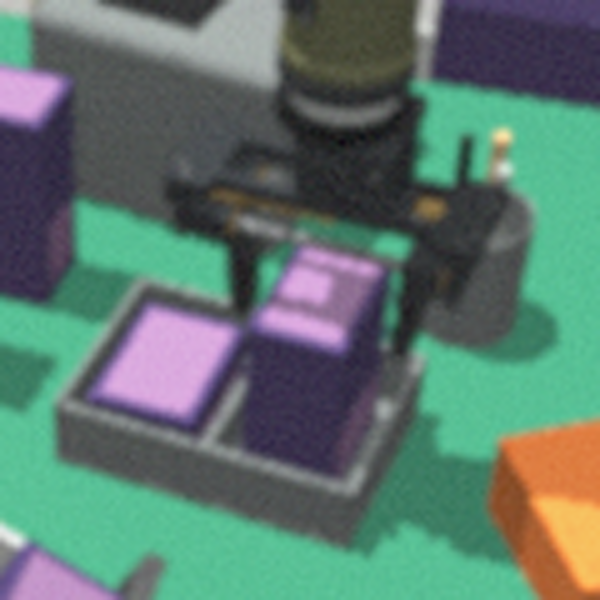

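The carton stands on its own in the bay with the open fingers clear on both sides. Lifting off and heading for the lever.

Emit:
{"api": "send_rows", "payload": {"series": [{"delta_pos": [0, 0, -2], "turn": 0, "jaw": 0}, {"delta_pos": [0, 0, -5], "turn": 0, "jaw": 0}, {"delta_pos": [0, 0, -9], "turn": 0, "jaw": 0}, {"delta_pos": [0, 0, -13], "turn": 0, "jaw": 0}, {"delta_pos": [0, -2, -16], "turn": -4, "jaw": 0.3}, {"delta_pos": [0, -5, -18], "turn": -10, "jaw": 0.6}, {"delta_pos": [0, -9, -18], "turn": -16, "jaw": 1}, {"delta_pos": [0, -13, -18], "turn": -22, "jaw": 1}], "force": 10}}

```text
clock: 15.13
tool_pos: [0.4647, -0.1726, 0.2686]
eef_rot: [0.991, 0.135, 0.002, 0.001]
contact_force: [0.8, 0.1, -0.5]
opening: 0.722
```

```bash
python3 go.py .40 .322 .26 75.8;  python3 - <<'E'
from h import *
im=vision.snapshot("side"); cv2.imwrite("pics/s17.png",im)
cv2.imwrite("pics/s17c.png",cv2.resize(im[110:210,290:410],None,fx=5,fy=5,interpolation=cv2.INTER_CUBIC))
im=vision.snapshot("scene"); cv2.imwrite("pics/sc17.png",im)
cv2.imwrite("pics/sc17c.png",cv2.resize(im[130:270,160:280],None,fx=4,fy=4,interpolation=cv2.INTER_CUBIC)[:600])
E
```

```text
t 15.13 p [ 0.4647 -0.1726  0.2686] yaw 15.47 tilt 0.22 F [ 0.8  0.1 -0.5] M [-0.03 -0.1   0.01] open 0.722 q [ 0.69  0.51 -0.66  1.87  0.39  0.9   0.11]
delta cm [  6.96 -49.4    0.75] turn -60.3
```

View pics/s17c.png

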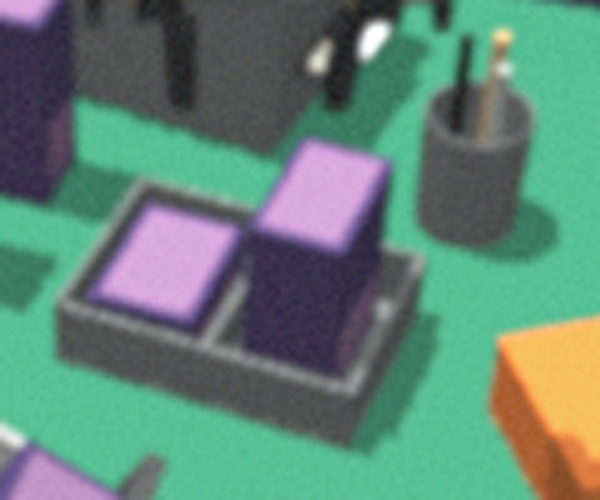

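View pics/sc17c.png

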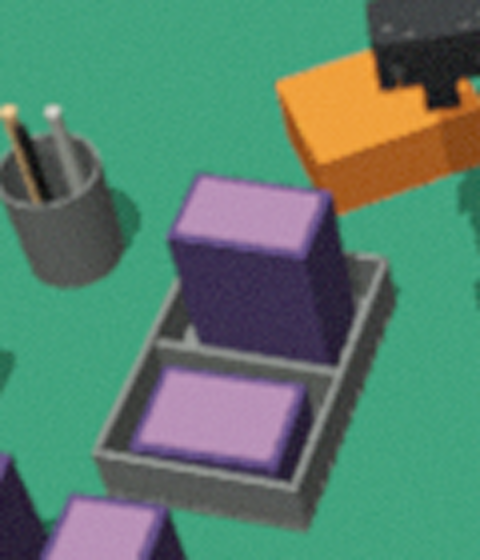

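```bash
python3 - <<'E'
from fit import *
from scipy.spatial.transform import Rotation as Ro
def g(ox,oy,k): return lambda u,v:((u-k/2+.5)/k+ox,(v-k/2+.5)/k+oy)
A=g(290,110,5);B=g(160,130,4);X,Y=.03,.0475
obs=[("side",A(308,138),(X,-Y,0)),("side",A(389,164),(-X,-Y,0)),("side",A(342,250),(-X,Y,0)),("side",A(253,224),(X,Y,0)),
("scene",B(199,176),(-X,-Y,0)),("scene",B(328,192),(-X,Y,0)),("scene",B(302,250),(X,Y,0)),("scene",B(172,237),(X,-Y,0))]
L=np.array([o[2] for o in obs]);uv=np.array([o[1] for o in obs]);m=np.array([o[0]=="scene" for o in obs])
def res(p):
    W=Ro.from_euler("ZYX",p[3:]).apply(L)+p[:3]; o=np.zeros_like(uv); o[m]=proj("scene",W[m])-uv[m];o[~m]=proj("side",W[~m])-uv[~m];return o.ravel()
f=least_squares(res,[.45,-.3,.135,-.11,0,0]); print(f.x[:3].round(4),np.degrees(f.x[3:]).round(1),f.fun.round(1))
# tray-rim fit again gave bay (.4489,-.3026)
E
```

```text
[ 0.45   -0.3013  0.1367] [-6.6 -3.7  3.8] [-1.2  0.1  1.1  0.8  0.5  0.7 -1.  -0.4 -0.3 -0.2  1.1 -1.1  0.3  0.3
 -1.9  0.1]
```

The top centre fits at (0.450, -0.301, 0.137) against an expected (0.449, -0.303, 0.135), so the carton is centred and standing. On to the lever.

Emit:
{"api": "send_rows", "payload": {"series": [{"delta_pos": [0.6, -4, 0], "turn": -5, "jaw": 1}, {"delta_pos": [1.2, -8, 0], "turn": -10, "jaw": 1}, {"delta_pos": [1.8, -12, 0], "turn": -15, "jaw": 1}, {"delta_pos": [2.4, -16, 0], "turn": -21, "jaw": 1}, {"delta_pos": [3, -20, 0], "turn": -27, "jaw": 1}, {"delta_pos": [3.6, -24, 0], "turn": -33, "jaw": 1}, {"delta_pos": [4.2, -28, 0], "turn": -39, "jaw": 1}, {"delta_pos": [4.8, -32, 0], "turn": -45, "jaw": 1}]}}

```text
clock: 15.9
tool_pos: [0.4253, 0.1492, 0.2669]
eef_rot: [0.864, 0.504, -0.0, 0.0]
contact_force: [0.8, -0.1, 0.1]
opening: 0.021
```

```bash
python3 go.py .382 .327 .20 75.8
```

```text
t 15.9 p [0.4253 0.1492 0.2669] yaw 60.54 tilt 0.05 F [ 0.8 -0.1  0.1] M [ 0.03 -0.2  -0.05] open 0.021 q [ 0.14  0.5  -0.88  1.98  0.49  0.9   0.06]
delta cm [ 13.36 -12.52   6.68] turn -15.3
```

Emit:
{"api": "send_rows", "payload": {"series": [{"delta_pos": [2.5, -2.3, 0], "turn": -4, "jaw": 1}, {"delta_pos": [5, -4.6, 0], "turn": -8, "jaw": 1}, {"delta_pos": [7.5, -7, 0], "turn": -12, "jaw": 1}, {"delta_pos": [10, -9.4, 0], "turn": -15.3, "jaw": 1}, {"delta_pos": [12.5, -11.7, 2], "turn": -15.3, "jaw": 1}, {"delta_pos": [13.4, -12.5, 4], "turn": -15.3, "jaw": 1}, {"delta_pos": [13.4, -12.5, 6], "turn": -15.3, "jaw": 1}, {"delta_pos": [13.4, -12.5, 7], "turn": -15.3, "jaw": 1}]}}

```text
clock: 16.57
tool_pos: [0.3825, 0.326, 0.1948]
eef_rot: [0.79, 0.614, -0.002, 0.0]
contact_force: [-0.0, -0.3, -0.3]
opening: 0.007
```

```bash
python3 go.py .382 .327 .064 75.8;  python3 - <<'E'
from h import *
cv2.imwrite("pics/w18.png",vision.snapshot("wrist"))
im=vision.snapshot("side"); cv2.imwrite("pics/s18.png",im)
cv2.imwrite("pics/s18c.png",cv2.resize(im[250:400,220:380],None,fx=4,fy=4,interpolation=cv2.INTER_CUBIC))
im=vision.snapshot("scene"); cv2.imwrite("pics/sc18.png",im)
cv2.imwrite("pics/sc18c.png",cv2.resize(im[110:260,400:520],None,fx=4,fy=4,interpolation=cv2.INTER_CUBIC)[:600])
E
```

```text
t 16.57 p [0.3825 0.326  0.1948] yaw 75.7 tilt 0.19 F [-0.  -0.3 -0.3] M [ 0.02 -0.17  0.02] open 0.007 q [-0.29  0.67 -0.83  1.93  0.67  0.84 -0.17]
delta cm [ 0.13 -0.06 13.08] turn -0.1
```

View pics/s18c.png

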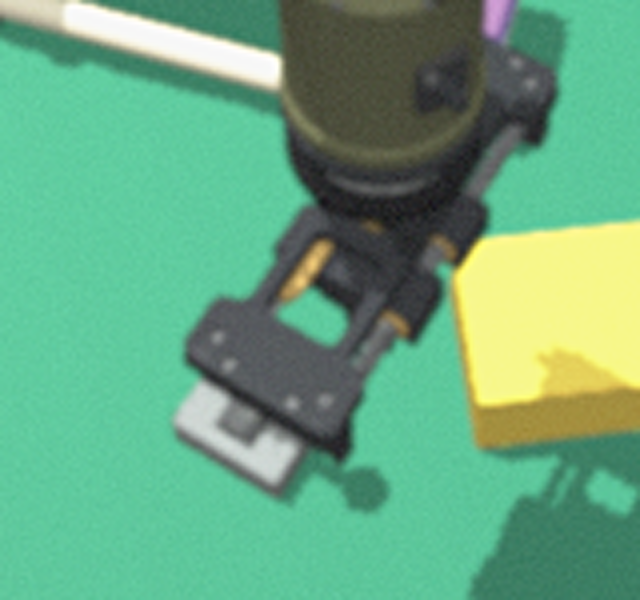

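View pics/sc18c.png

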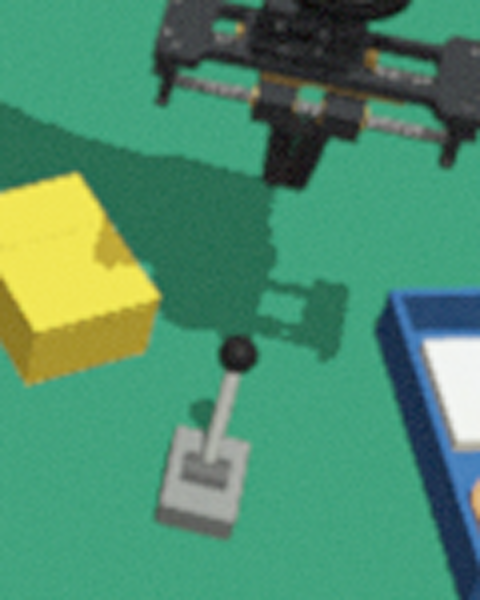

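View pics/w18.png

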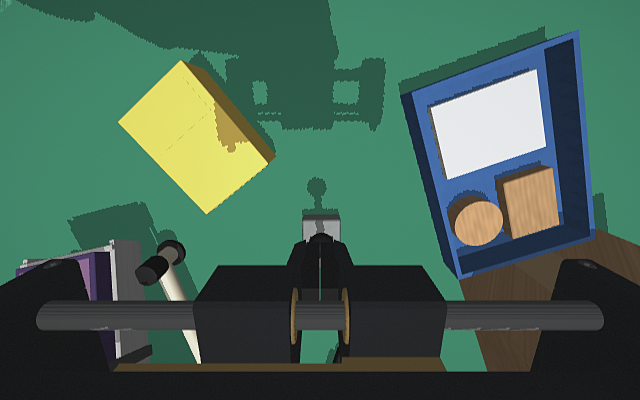

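The knob at scene (459,198) lies straight ahead along tool +y. Lowering behind it.

Emit:
{"api": "send_rows", "payload": {"series": [{"delta_pos": [0, 0, 3], "turn": 0, "jaw": 1}, {"delta_pos": [0, 0, 6], "turn": 0, "jaw": 1}, {"delta_pos": [0, 0, 9], "turn": 0, "jaw": 1}, {"delta_pos": [0, 0, 11], "turn": 0, "jaw": 1}, {"delta_pos": [0, 0, 12.5], "turn": 0, "jaw": 1}, {"delta_pos": [0, 0, 13], "turn": 0, "jaw": 1}, {"delta_pos": [0, 0, 13], "turn": 0, "jaw": 1}]}}

```text
clock: 17.3
tool_pos: [0.3839, 0.3261, 0.067]
eef_rot: [0.79, 0.613, -0.0, 0.0]
contact_force: [-1.2, -0.1, -0.2]
opening: 0.005
```

```bash
python3 go.py .382 .327 .064 75.8;  python3 - <<'E'
from h import *
im=vision.snapshot("side"); cv2.imwrite("pics/s19.png",im)
a=cv2.resize(im[250:400,220:380],None,fx=3.5,fy=3.5,interpolation=cv2.INTER_CUBIC)
im=vision.snapshot("scene"); cv2.imwrite("pics/sc19.png",im)
b=cv2.resize(im[110:260,400:470],None,fx=3.5,fy=3.5,interpolation=cv2.INTER_CUBIC)
cv2.imwrite("pics/both19.png",np.hstack([a,b])[:, :800])
E
```

```text
t 17.3 p [0.3839 0.3261 0.067 ] yaw 75.57 tilt 0.03 F [-1.2 -0.1 -0.2] M [ 0.1  -0.16  0.01] open 0.005 q [-0.42  0.85 -0.63  2.03  0.95  0.57 -0.41]
delta cm [ 0.04 -0.21  0.3 ] turn -0.2
```

View pics/both19.png

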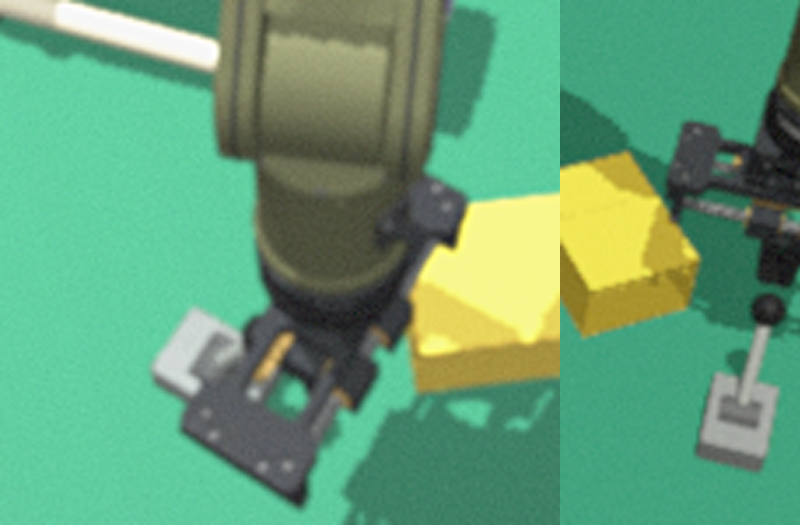

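```bash
python3 - <<'E'
from h import *
for s in ((160,297),):
  for d in ((478,405),(455,282)):
    a=tri([("scene",(s[0]/4+400,s[1]/4+110)),("side",(d[0]/4+220,d[1]/4+250))]); print(a.round(3),proj("scene",a).round(1),proj("side",a).round(1))
# yellow top corners at z=.06 from scene sc18c
for s in ((160,297),(80,173),(37,333)): print(s,ray_z("scene",(s[0]/4+400,s[1]/4+110),.06).round(3))
E
```

```text
[0.343 0.279 0.061] [[439.8 184.1]] [[339.2 351.5]]
[0.378 0.259 0.113] [[436.1 180.5]] [[326.3 326.7]]
(160, 297) [0.343 0.28  0.06 ]
(80, 173) [0.223 0.23  0.06 ]
(37, 333) [0.382 0.194 0.06 ]
```

Yellow is 60 mm tall and the gripper body passes well above it. Pushing along tool +y.

Emit:
{"api": "send_rows", "payload": {"series": [{"delta_pos": [0, 0.8, 0.3], "turn": 0, "jaw": 1}, {"delta_pos": [0, 1.6, 0.3], "turn": 0, "jaw": 1}, {"delta_pos": [0, 2.4, 0.3], "turn": 0, "jaw": 1}, {"delta_pos": [0, 3.2, 0.3], "turn": 0, "jaw": 1}, {"delta_pos": [0, 4, 0.3], "turn": 0, "jaw": 1}, {"delta_pos": [0, 4.8, 0.3], "turn": 0, "jaw": 1}, {"delta_pos": [0, 5.6, 0.3], "turn": 0, "jaw": 1}, {"delta_pos": [0, 6.4, 0.3], "turn": 0, "jaw": 1}]}}

```text
clock: 18.07
tool_pos: [0.4462, 0.3103, 0.064]
eef_rot: [0.79, 0.613, -0.0, 0.0]
contact_force: [0.1, -0.0, 0.1]
opening: 0.012
```

```bash
python3 go.py;  python3 - <<'E'
from h import *
im=vision.snapshot("scene"); cv2.imwrite("pics/sc20.png",cv2.resize(im[130:260,390:520],None,fx=4,fy=4,interpolation=cv2.INTER_CUBIC))
E
```

```text
t 18.07 p [0.4462 0.3103 0.064 ] yaw 75.63 tilt 0.0 F [ 0.1 -0.   0.1] M [ 0.13 -0.01  0.02] open 0.012 q [-0.31  0.9  -0.66  1.92  0.9   0.66 -0.23]
```

View pics/sc20.png

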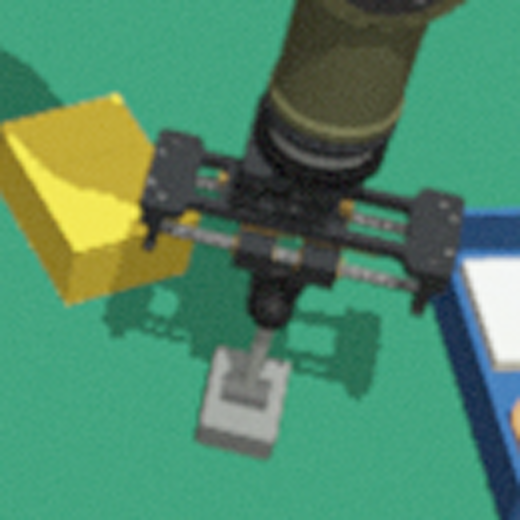

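Emit:
{"api": "send_rows", "payload": {"series": [{"delta_pos": [0, 0.7, 0], "turn": 0, "jaw": 1}, {"delta_pos": [0, 1.4, 0], "turn": 0, "jaw": 1}, {"delta_pos": [0, 2.1, 0], "turn": 0, "jaw": 1}, {"delta_pos": [0, 2.8, 0], "turn": 0, "jaw": 1}, {"delta_pos": [0, 3.2, 0], "turn": 0, "jaw": 1}, {"delta_pos": [0, 3.2, 0], "turn": 0, "jaw": 1}]}}

```text
clock: 18.62
tool_pos: [0.4776, 0.3021, 0.0638]
eef_rot: [0.79, 0.613, 0.0, 0.0]
contact_force: [1.0, 0.1, -0.5]
opening: 0.006
```

Emit:
{"api": "send_rows", "payload": {"series": [{"delta_pos": [0, 0.2, 0], "turn": 0, "jaw": 1}, {"delta_pos": [0, 0.4, 0], "turn": 0, "jaw": 1}, {"delta_pos": [0, 0.4, 0], "turn": 0, "jaw": 1}]}}

```text
clock: 18.87
tool_pos: [0.4802, 0.3017, 0.064]
eef_rot: [0.79, 0.613, 0.0, 0.0]
contact_force: [-0.2, 0.0, 0.2]
opening: 0.007
```

Emit:
{"api": "send_rows", "payload": {"series": [{"delta_pos": [0, 0.2, 0], "turn": 0, "jaw": 1}, {"delta_pos": [0, 0.4, 0], "turn": 0, "jaw": 1}, {"delta_pos": [0, 0.4, 0], "turn": 0, "jaw": 1}]}}

```text
clock: 19.12
tool_pos: [0.4844, 0.3007, 0.064]
eef_rot: [0.79, 0.613, 0.0, 0.0]
contact_force: [0.5, -0.2, 0.4]
opening: 0.004
```

Emit:
{"api": "send_rows", "payload": {"series": [{"delta_pos": [0, 0.2, 0], "turn": 0, "jaw": 1}, {"delta_pos": [0, 0.4, 0], "turn": 0, "jaw": 1}, {"delta_pos": [0, 0.4, 0], "turn": 0, "jaw": 1}]}}

```text
clock: 19.37
tool_pos: [0.4865, 0.3002, 0.064]
eef_rot: [0.79, 0.614, -0.001, -0.001]
contact_force: [-4.2, 0.4, 1.6]
opening: 0.002
```

Emit:
{"api": "send_rows", "payload": {"series": [{"delta_pos": [0, 0.2, 0], "turn": 0, "jaw": 1}, {"delta_pos": [0, 0.4, 0], "turn": 0, "jaw": 1}, {"delta_pos": [0, 0.4, 0], "turn": 0, "jaw": 1}]}}

```text
clock: 19.62
tool_pos: [0.4867, 0.3002, 0.0639]
eef_rot: [0.789, 0.615, -0.003, -0.003]
contact_force: [-11.8, 1.1, 4.0]
opening: 0.007
```

```bash
python3 go.py;  python3 - <<'E'
from h import *
im=vision.snapshot("scene"); a=cv2.resize(im[140:250,400:500],None,fx=4,fy=4,interpolation=cv2.INTER_CUBIC)
im=vision.snapshot("side"); b=cv2.resize(im[280:390,220:320],None,fx=4,fy=4,interpolation=cv2.INTER_CUBIC)
cv2.imwrite("pics/b21.png",np.hstack([a,b]))
E
```

```text
t 19.62 p [0.4867 0.3002 0.0639] yaw 75.84 tilt 0.42 F [-11.8   1.1   4. ] M [0.35 2.19 0.03] open 0.007 q [-0.24  0.93 -0.69  1.82  0.86  0.73 -0.1 ]
```

View pics/b21.png

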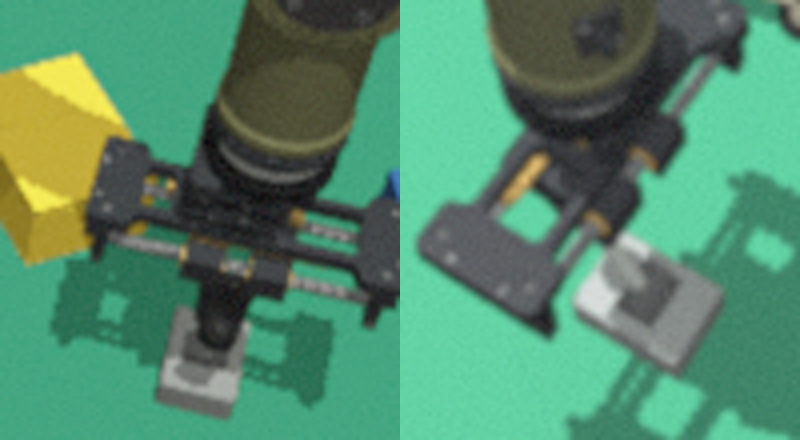

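The push hit the lever's stop at 12 N, within 1 mm of the computed end position. Backing off and rising.

Emit:
{"api": "send_rows", "payload": {"series": [{"delta_pos": [0, -1, 0], "turn": 0, "jaw": 1}, {"delta_pos": [0, -2.5, 0], "turn": 0, "jaw": 1}, {"delta_pos": [0, -4, 0], "turn": 0, "jaw": 1}, {"delta_pos": [0, -5, -2], "turn": 0, "jaw": 1}, {"delta_pos": [0, -6, -6], "turn": 0, "jaw": 1}, {"delta_pos": [0, -7, -10], "turn": 0, "jaw": 1}, {"delta_pos": [0, -8, -14], "turn": 0, "jaw": 1}, {"delta_pos": [0, -8, -17], "turn": 0, "jaw": 1}]}}

```text
clock: 20.38
tool_pos: [0.413, 0.3201, 0.2375]
eef_rot: [0.789, 0.614, 0.001, -0.0]
contact_force: [0.9, 0.8, 0.3]
opening: 0.004
```

```bash
python3 go.py;  python3 - <<'E'
from h import *
im=vision.snapshot("scene"); cv2.imwrite("pics/sc22.png",im); a=cv2.resize(im[150:250,400:500],None,fx=4,fy=4,interpolation=cv2.INTER_CUBIC)
im=vision.snapshot("side");cv2.imwrite("pics/s22.png",im); b=cv2.resize(im[290:390,220:320],None,fx=4,fy=4,interpolation=cv2.INTER_CUBIC)
cv2.imwrite("pics/b22.png",np.hstack([a,b]))
E
```

```text
t 20.38 p [0.413  0.3201 0.2375] yaw 75.83 tilt 0.17 F [0.9 0.8 0.3] M [ 0.11 -0.15  0.05] open 0.004 q [-0.22  0.64 -0.88  1.83  0.6   0.96 -0.04]
```

View pics/b22.png

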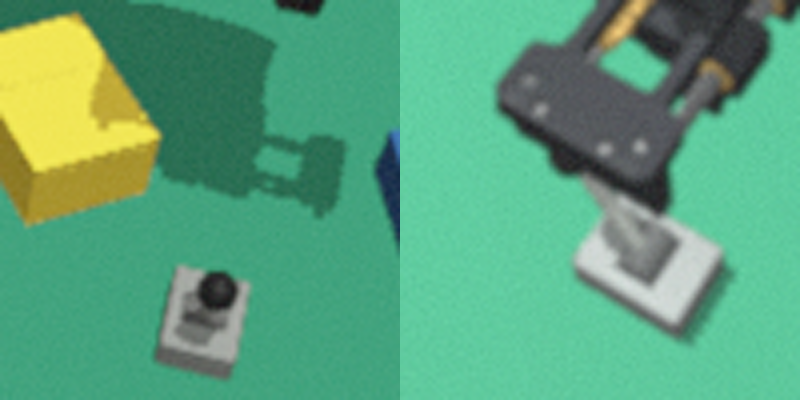

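View pics/s22.png

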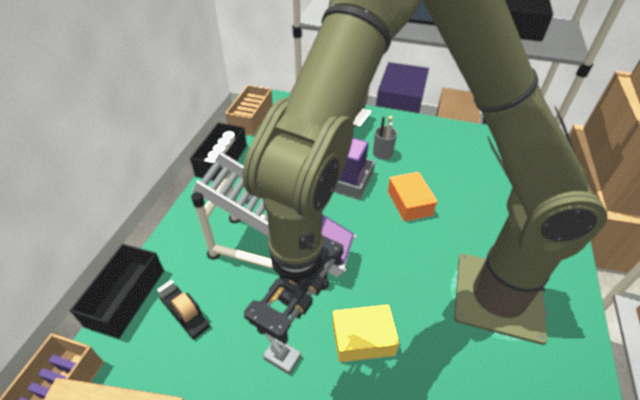

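View pics/sc22.png

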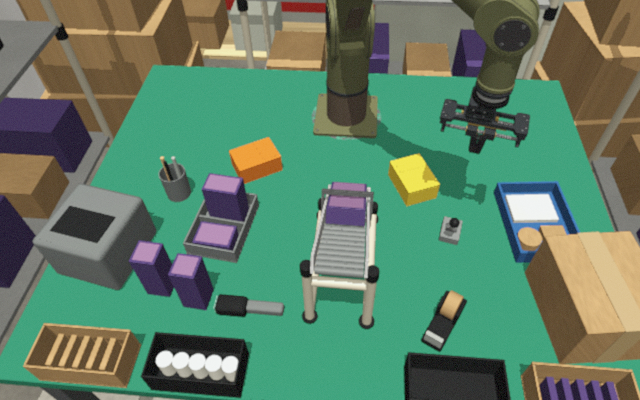

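```bash
python3 - <<'E'
from h import *
b=np.array([.4654,.3057]);u=np.array([np.cos(-.2485),np.sin(-.2485)])
for t in (.8,.9,1.0):
    th=-.5+t; X=np.r_[b+.09*np.sin(th)*u,.022+.09*np.cos(th)]; print(t,proj("scene",X).round(1))
vision.snapshot("scene"); 
for l in ("feed_lever_tip","tall_carton","carton_a"):
    print(l,[(round(x["score"],2),(np.array(x["location"])[::-1]*[640,400]).round(1).tolist()) for x in nets.boxes_of("scene",l)[:4]])
print(400+217/4,150+291/4)
E
```

```text
0.8 [[455.1 215.7]]
0.9 [[454.3 219. ]]
1.0 [[453.4 222.4]]
feed_lever_tip [(0.52, [451.6, 223.0])]
tall_carton [(0.87, [227.0, 198.2]), (0.63, [258.3, 161.4]), (0.58, [413.7, 179.6])]
carton_a [(0.7, [344.0, 211.8]), (0.51, [346.5, 187.0]), (0.3, [454.7, 224.9])]
454.25 222.75
```

The lever reads 1.0: the knob is at row 222.8 against a predicted 222.4. Everything else looks in place and the robot is clear, so I'm handing in.

```bash
python3 -c "
from plant import order
print(order.finish_job())"
```

```text
the job is handed in; nothing more can be done
None
```

The job is done and handed in at about 20.5 s of the 51 s allowed. I gripped the jammed carton, turned it upright and lifted it out, and both cartons behind it rolled down to the end stop. I then set the tall carton in the empty bay, pushed the feed lever over to its stop, and backed the robot clear.

**Last checks**
- **Tall carton:** its top centre fitted at (0.450, -0.301, 0.137), against an expected (0.449, -0.303, 0.135). The grip closed at exactly 60 mm, so it was upright when released. It was still standing in the last picture.
- **Lever:** the knob was at pixel row 222.8, against a predicted 222.4 for fully over. It had stopped firmly against about 12 N.
- **Cartons behind:** the final pictures and the networks show both at the low end of the lane. I checked this by eye only.

**Disagreements**
- **Fingertips:** in the pictures they sat about 22 mm behind the reported TCP, whereas the text puts them 11 mm ahead of it. I descended in small steps with no contact, then worked from the pictures.
- **Lean while carried:** the carton leaned about 8.5° in the grip. I corrected it by pivoting on its bottom edge in the tray before opening the jaws.
- **Noise in the last fit:** the fit of the placed carton's small top face showed about 4° of tilt. I took this as measurement noise.

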